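# Snap the button cap onto the lamp switch and hold it down

### The job

The switch of the desk lamp base has a loose domed dust cap over its bare stem: lift it off and stand it in the round wooden holder, mouth down, and let go of it. Then take the ribbed, flat-topped button cap from the counter, press it straight down onto the stem until it clicks home, and keep pressing after the click: finish while still holding the button fully down. Leave the other things on the counter where they are.

Things in the scene. Friction and masses are not known exactly. Their poses are not given: they have to be found in the camera images.
- dust_cap_center (a point): Smooth grey domed dust cap, outer diameter 40 mm, 32 mm high, 30 g, open at the bottom (bore 34 mm, 22 mm deep). The point is on its axis, half-way up (16 mm above its mouth); z is its axis, up. At the start it hangs loosely over the switch stem, its mouth 5 mm above the lamp base's top face; it lifts straight off (25 mm clears the stem).
- dust_cap: The same dust cap; origin at the centre of its mouth (bottom).
- snap_cap_center (a point): Ribbed, flat-topped black button cap, outer diameter 32 mm, 28 mm high, 25 g, open at the bottom. The point is on its axis, half-way up (14 mm above its mouth); z is its axis, up. It stands mouth down on the counter at the start. Inside, a lip 4 mm high with a 21 mm bore at the mouth, then a 27 mm wide cavity up to the flat ceiling, 20 mm above the mouth.
- snap_cap: The same button cap; origin at the centre of its mouth (bottom). Set over the stem, it rests on the noses with its mouth 6 mm below the stem top; a push of about 10 N squeezes them in (the stem goes down first), then the force drops with a click as they draw the cap on, and it is home when its ceiling meets the stem top (mouth 20 mm, centre 6 mm below the stem top).
- switch_top (a point): Centre of the flat top of the white upright switch stem, 18 mm diameter, top edge chamfered 2.5 mm, standing 27 mm above the lamp base's top face. The point moves down with the stem as it is pressed. Four spring noses bulge 3.5 mm out of the stem's sides, 11 mm below its top.
- switch (a joint): How far the spring-loaded stem is pressed down, m: 0 up, 0.004 fully down. Spring: starts to move at 2 N, fully down at 6 N; comes back up when let go. Fully down and with the button cap home, the cap's mouth is 3 mm above the lamp base's top.
- lamp: Black plastic desk lamp base, fixed, a 200 x 120 x 32 mm slab (long along its x). Origin at its underside, right below the switch stem; x points to the stub of the removed lamp arm, 32 mm wide and 20 mm high, 100 mm from the switch.
- holder_in (a point): Centre of the inner floor of the empty round wooden holder, a fixed low tray of 66 mm diameter and 12 mm high, with a recess of 56 mm diameter, 8 mm deep; its floor is 4 mm above the counter.
- mug: White ceramic mug, 80 mm wide without the handle, 92 mm high, origin at the bottom centre. A bystander.
- clip: Aluminium clipboard clip lying flat, about 30 x 100 x 22 mm (long side along its y), origin at the bottom. A bystander.
- eraser: Eraser, 45 x 22 x 12 mm, origin at the bottom centre. A bystander.
- jar: Glass jar with a steel lid, 60 mm wide, 85 mm high, origin at the bottom centre. A bystander.
- counter0: One of three green plastic counters, 20 mm diameter, 5 mm thick, in a white dish 96 mm wide and 22 mm high. A bystander.
- counter1: The second of the green counters in the dish.
- counter2: The third of the green counters in the dish.
There are look-alikes about, which are no part of the job. Leave any green or red look-alike of the snap_cap alone.

How it is judged:
By the outcome, as a careful person would: the job done as asked, in the order asked, and still so for the second after the job is handed in, while the arm keeps its last pose, push and grip.
It also fails if it takes over 59 s, if anything falls off the work surface, if the arm or the gripper's body presses on something with over 40 N, if the wrist force passes 120 N, or if a joint passes its speed limit or range.

### The arm

A 6-joint arm with a two-finger parallel gripper is mounted at the origin on the work surface. World frame = base frame: x ahead of the robot, y to its left, z up, the work surface at z = 0. Lengths are in mm, angles in rad, forces in N, time in s.
With the tool pointing down it reaches from about 400 to 925 mm from the base axis. Payload 12.5 kg.
Tool frame: the origin (TCP) lies on the centre line of the jaws, within the pads' length; the fingertips stand 19 mm ahead of it and the grasp point (between the pads) is the TCP; y points along the fingers, x is the direction in which the jaws open and shut, and the axes are right-handed (so a half turn about y gives the same grasp; the last joint's range is limited). The gripper opens to 95 mm and grips with 3 to 60 N. Pads are 20 mm wide; open, the fingers measure 119 mm over their backs; the gripper's body (75 mm by 180 mm) begins 59 mm behind the grasp point.
Start: joints at [1.189, 0.491, 1.559, -0, 1.092, -0.106], TCP at [170.181, 601.404, 206.561] pointing down, gripper open.
Joint ranges: [-3.1, 3.1], [-0.84, 2.19], [0.05, 2.79], [-1.13, 4.28], [0.06, 2.93], [-2.69, 2.69]. Speed limits (rad/s): [2.22, 2.22, 2.79, 3.14, 3.14, 3.14].

### API

Orientations are given as [roll, pitch, yaw] about the fixed x, y, z axes, in that order (R = Rz(yaw) Ry(pitch) Rx(roll)).
In Python, from cell import env gives the robot as it stands. The module is installed in compiled form; this text tells all that it offers.
- The arm moves only by the tool move_arm, never from a script. Its argument "rows" is a list of rows, each an object of numbers: "tx", "ty", "tz": the shift along the tool's x, y, z in cm; "rx", "ry", "rz": the turn, a rotation vector about the tool's x, y, z in rad; "grip": the opening in per cent of the stroke, from 0 (shut) to 100 (fully open). In form: [{"tx": .., "ty": .., "tz": .., "rx": .., "ry": .., "rz": .., "grip": ..}, ...]. A call has 1 to 10 rows; each row shifts and turns the commanded pose from where the row before left it, along the tool's axes as they then stand; what a row does not reach is not made up. A row lasts 1/12 s, in which the tool goes at most 41.7 mm and 7.16 degrees, less where a joint would pass 70% of its speed; a pose out of reach is approached as far as the arm can. A call is refused whole if a number of a shift passes 4.17 or a number of a turn 0.125, either way. A call with a gripper value outside its range is refused whole. The fingers move at their own pace and stop on an object; the grip force is fixed at half the most. Time passes only in rows, so rows that do not move let the fingers close. It gives the time, the measured TCP pose, the force and the opening at its end, in the units of the state.
- env.state(): the state, without advancing time (a new reading comes with each control period).
- env.read_camera(name): name is "scene" or "side" or "wrist"; returns (picture, depth): 384x512x3 uint8, blue, green, red; 384x512 float32, mm along the optical axis (not along the pixel's ray), 0 where there is no reading.
- env.calibration(name): a dict with "vertical_fov" (degrees; the focal length in pixels is half the picture's height over the tangent of half this angle, whatever the lens; pixels are square), "cx", "cy" (the principal point, pixels), "eye" and "rotation" of the camera in the world. Camera axes: x right, y up, looking along -z (the intrinsics and any distortion apply to the point x, -y, -z); pixel columns grow to the right and rows downward; lengths in mm; the calibration is good to about 2 mm. A picture is of the moment at which its call begins: read the wrist's pose just before it. calibration takes no time and is no camera call; for the wrist camera it gives the pose at the moment of the call.
- env.job_done(): hands the job in, once; it reports no verdict.
The state is a dict: "t": time; "joints": joint angles; "qvel": joint speeds; "tau": joint torques, N m; "eef_pos": TCP position; "tcp_rot": TCP orientation; "ft_force": force on the tool from outside, world axes, zero at the start; "moment": the same for the moment, N m; "opening": opening from 0.0 (shut) to 1.0 (fully open).
Only numpy, scipy, OpenCV 4.12 (cv2) and the standard library are available. Lean on these libraries where they do the work, as an engineer would, in place of code of your own. Each camera call takes 0.05 s, during which the arm holds its last target.

## Working session

There is one attempt and no reset: what is moved stays moved. The work goes in short steps, Python scripts to look and compute and a tool call to move; the robot and the scene stay as the last step left them, time stands still between calls to the robot, and variables do not carry over. Pictures are saved under pics/ and viewed, and the job is handed in when it is done.

Besides the shell and the picture viewer there is one more tool, called in YAML: its name, and indented under it one key for each argument. move_arm: Moves the arm, as the interface text tells. Its arguments: {"type":"object","properties":{"rows":{"type":"array"}},"required":["rows"]}

```bash
mkdir -p pics; cat > h.py <<'E'
import numpy as np, cv2
from cell import env
def grab(n,tag):
    c=env.calibration(n); p,d=env.read_camera(n)
    np.savez(f'pics/{tag}.npz',p=p,d=d,**{k:np.array(v) for k,v in c.items() if not isinstance(v,(str,dict))})
    cv2.imwrite(f'pics/{tag}.png',p); return c,p,d
E
python3 - <<'E'
from h import *
s=env.state(); print({k:np.round(v,3) for k,v in s.items()})
for n in('scene','side','wrist'):
    c,p,d=grab(n,n+'0'); print(n,c)
E
```

```text
{'t': np.float64(0.0), 'joints': array([ 1.189,  0.492,  1.559,  0.   ,  1.092, -0.106]), 'qvel': array([-0.002,  0.   , -0.001, -0.001, -0.001, -0.001]), 'tau': array([ 1.0000e-03, -6.1263e+01, -2.5818e+01,  6.9000e-02,  4.8000e-02,
       -0.0000e+00]), 'eef_pos': array([170.077, 601.157, 205.992]), 'tcp_rot': array([-1.571e+00,  1.000e-03,  1.295e+00]), 'ft_force': array([-0.901,  0.139,  0.18 ]), 'moment': array([ 0.048,  0.006, -0.027]), 'opening': np.float64(0.998)}
scene {'vertical_fov': 51.03157758877734, 'cx': 257.92805954368555, 'cy': 188.62220717018582, 'eye': array([1292.88864831,  726.94948943,  742.88559581]), 'rotation': array([ 0.99030393, -0.01626044,  2.35479488])}
side {'vertical_fov': 46.77218065707892, 'cx': 251.15561578599525, 'cy': 191.43876113045687, 'eye': array([ 240.64303257, -817.44134765,  830.03355108]), 'rotation': array([ 0.86473899,  0.02008388, -0.40111169])}
wrist {'vertical_fov': 61.49603487173314, 'cx': 249.98988319133653, 'cy': 190.08423748919856, 'eye': array([ 93.39227424, 622.55573114, 383.83471507]), 'rotation': array([-0.28697974,  0.00147775,  1.29516697])}
```

View pics/scene0.png

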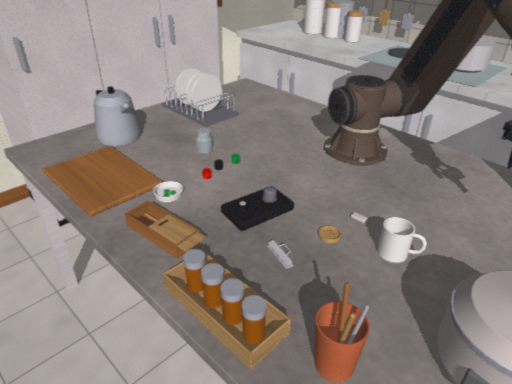

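View pics/side0.png

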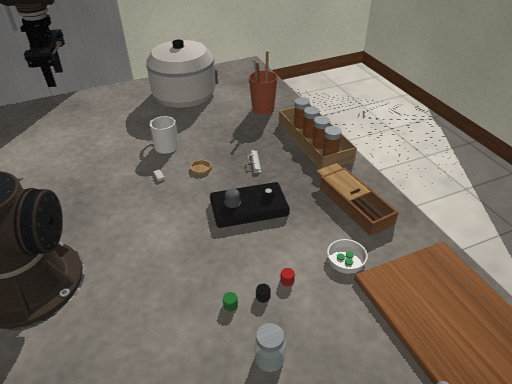

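View pics/wrist0.png

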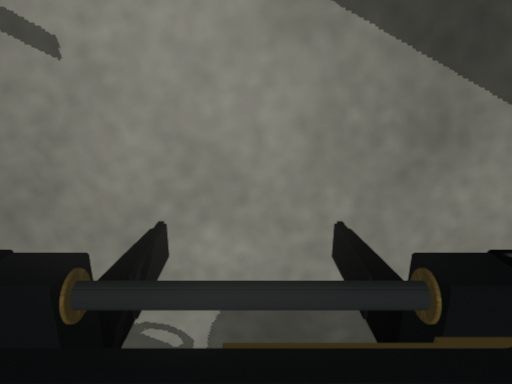

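Scene view: dust cap at about (270,194), black cap at (219,165), holder at (330,234). Side view: dust cap at (232,196), black cap at (263,293), holder at (201,169). Next I'll measure these.

```bash
cat >> h.py <<'E'
from scipy.spatial.transform import Rotation as Ro
def F(c): return 192/np.tan(np.radians(float(c['vertical_fov']))/2)
def R(c): return Ro.from_euler('xyz',c['rotation']).as_matrix()
def ray(c,u,v):
    f=F(c); r=np.array([(u-c['cx'])/f,-(v-c['cy'])/f,-1.]); return R(c)@r
def onz(c,u,v,z):
    r=ray(c,u,v); e=np.array(c['eye']); return e+r*(z-e[2])/r[2]
def proj(c,P):
    q=R(c).T@(np.array(P)-c['eye']); f=F(c); return np.array([c['cx']+f*q[0]/-q[2],c['cy']-f*q[1]/-q[2]])
def cloud(c,d):
    v,u=np.mgrid[:384,:512]; f=F(c)
    q=np.stack([(u-c['cx'])/f*d,-(v-c['cy'])/f*d,-d],-1); return q@R(c).T+np.array(c['eye'])
def tri(c1,p1,c2,p2):
    a,b=ray(c1,*p1),ray(c2,*p2); e1,e2=np.array(c1['eye']),np.array(c2['eye'])
    t=np.linalg.lstsq(np.stack([a,-b],1),e2-e1,rcond=None)[0]; A=e1+t[0]*a;B=e2+t[1]*b
    return (A+B)/2,np.linalg.norm(A-B)
E
python3 - <<'E'
import sys; sys.path.insert(0,'.')
from h import *
for n in('scene','side'):
    c=np.load(f'pics/{n}0.npz'); p=c['p'];d=c['d'];P=cloud(c,d)
    roi={'scene':{'dust':(270,194,14),'cap':(219,165,9),'hold':(330,234,16),'lamp':(258,207,44)},'side':{'dust':(232,196,14),'cap':(263,293,12),'hold':(201,169,16),'lamp':(250,203,46)}}[n]
    g=P[d>0]; 
    print(n,'counter z around', np.median(P[150:180,280:310,2]) )
    for k,(u,v,r) in roi.items():
        Q=P[v-r:v+r,u-r:u+r]; m=Q[...,2]
        lo={'dust':50,'cap':15,'hold':8,'lamp':25}[k]
        M=(m>lo)&(d[v-r:v+r,u-r:u+r]>0); q=Q[M]
        print(k,len(q),'zmax',np.percentile(q[:,2],[50,98,100]).round(1),'min',q.min(0).round(1),'max',q.max(0).round(1),'px',(np.argwhere(M).mean(0)[::-1]+[u-r,v-r]).round(1))
    c4=cv2.resize(p[130:330,130:400] if n=='side' else p[130:280,170:400],None,fx=3,fy=3,interpolation=cv2.INTER_CUBIC); print(c4.shape)
    cv2.imwrite(f'pics/{n}crop.png',c4[:600,:800])
E
```

```text
scene counter z around 0.9270311408838552
dust 122 zmax [65.5 71.6 72.1] min [517.   15.7  50.1] max [552.8  53.5  72.1] px [269.  191.3]
cap 65 zmax [27.6 32.1 32.5] min [ 476.5 -281.4   15.2] max [ 553.  -229.6   32.5] px [217.3 163.2]
hold 125 zmax [11.9 15.  15.7] min [476.8 215.2   8.1] max [542.9 283.4  15.7] px [328.8 233.1]
lamp 1561 zmax [32.8 68.8 72.1] min [ 471.1 -258.5   25. ] max [682.5  99.3  72.1] px [255.9 204.8]
(450, 690, 3)
side counter z around -0.8953846925429048
dust 167 zmax [65.1 69.8 71.9] min [508.8  10.   50.2] max [547.3  50.3  71.9] px [232.1 194.8]
cap 179 zmax [26.3 30.3 30.8] min [ 471.8 -278.9   15. ] max [ 502.9 -245.5   30.8] px [263.  290.6]
hold 77 zmax [10.4 14.7 16.7] min [474.4 211.7   8.3] max [537.8 283.3  16.7] px [200.6 166. ]
lamp 2152 zmax [31.2 67.  71.9] min [465.5 -50.6  25. ] max [677.8  97.7  71.9] px [248.4 201.4]
(600, 810, 3)
```

```bash
ls pics
```

```text
scene0.npz
scene0.png
scenecrop.png
side0.npz
side0.png
sidecrop.png
wrist0.npz
wrist0.png
```

View pics/scenecrop.png

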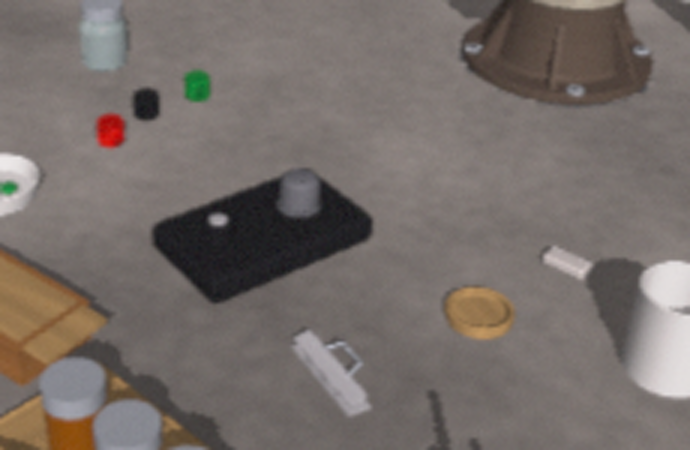

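View pics/sidecrop.png

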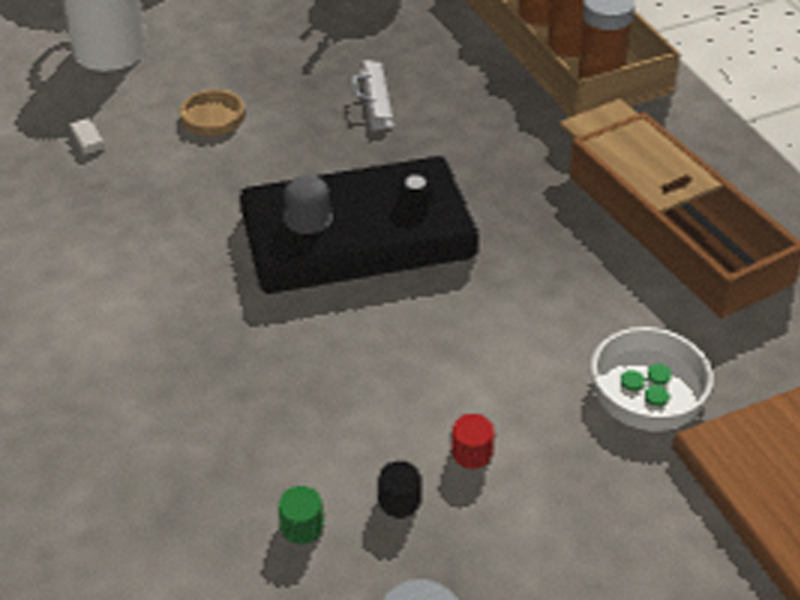

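The crops confirm it: the dome sits on the lamp base, the white-topped stub is at the other end, and the black cap stands between the red and green look-alikes. Next come finer fits and the bystander positions.

```bash
python3 - <<'E'
from h import *
from scipy.optimize import least_squares
for n in('scene','side'):
    c=np.load(f'pics/{n}0.npz'); p=c['p'];d=c['d'];P=cloud(c,d)
    def pts(x,y,r,z0,z1):
        m=(d>0)&(np.hypot(P[...,0]-x,P[...,1]-y)<r)&(P[...,2]>z0)&(P[...,2]<z1); return P[m]
    def fit(q,r):
        s=least_squares(lambda a:np.hypot(q[:,0]-a[0],q[:,1]-a[1])-r,q[:,:2].mean(0)+(q[:,:2].mean(0)-np.array(c['eye'])[:2])*0.01,loss='soft_l1'); return s.x.round(1),round(np.abs(s.fun).mean(),2),len(q)
    print(n,'dust',fit(pts(530,32,32,42,57),20),'top',pts(530,32,32,66,90).mean(0).round(1))
    print('cap',fit(pts(487,-263,26,5,23),16),'top',pts(487,-263,26,26,40).mean(0).round(1))
    print('holder rim',pts(507,249,40,9,20).mean(0).round(1), 'floor',pts(507,249,18,-5,20).mean(0).round(1))
    # components above counter
    m=((d>0)&(P[...,2]>8)&(P[...,2]<150)&(P[...,0]>300)&(P[...,0]<900)&(abs(P[...,1])<600)).astype(np.uint8)
    k,l,s,ce=cv2.connectedComponentsWithStats(m)
    for i in range(1,k):
        if s[i,4]>40:
            q=P[l==i]; print(s[i,:4],'ctr',((q.min(0)+q.max(0))/2).round(),'size',np.ptp(q,axis=0).round(),'zmax',q[:,2].max().round())
E
```

```text
scene dust (array([530.9,  31.1]), np.float64(1.31), 51) top [533.2  33.9  68.9]
cap (array([ 490. , -263.5]), np.float64(1.75), 39) top [ 491.  -259.5   29.3]
holder rim [511.7 251.   12. ] floor [507.3 249.5   5.2]
[196 128  16  25] ctr [ 444. -400.   49.] size [63. 59. 81.] zmax 89.0
[ 66 151 117  57] ctr [ 785. -398.   17.] size [229. 405.  18.] zmax 26.0
[231 153   9  10] ctr [ 415. -253.   20.] size [33. 33. 24.] zmax 33.0
[214 159   9  10] ctr [ 493. -263.   21.] size [33. 37. 24.] zmax 32.0
[202 168   9  10] ctr [ 561. -241.   20.] size [33. 36. 24.] zmax 32.0
[220 186  74  44] ctr [577.  24.  40.] size [213. 151.  64.] zmax 72.0
[124 200  81  57] ctr [847. -74.  29.] size [105. 260.  43.] zmax 51.0
[351 212  16  10] ctr [384. 264.  12.] size [27. 44.  7.] zmax 16.0
[377 217  49  44] ctr [445. 427.  52.] size [ 84. 110.  89.] zmax 97.0
[318 225  23  17] ctr [510. 249.  12.] size [66. 68.  8.] zmax 16.0
[268 240  24  26] ctr [672. 207.  16.] size [48. 97. 15.] zmax 23.0
[188 249 103  99] ctr [870. 240.  56.] size [ 60. 301.  95.] zmax 103.0
[314 301  56  80] ctr [831. 499.  79
[... 469 characters left out ...]
8 150  13  20] ctr [669. 206.  16.] size [46. 97. 14.] zmax 23.0
[190 160  22  14] ctr [506. 247.  12.] size [63. 72.  8.] zmax 17.0
[154 170  11  10] ctr [379. 262.  11.] size [23. 50.  6.] zmax 14.0
[210 182  80  45] ctr [573.  22.  40.] size [215. 151.  64.] zmax 72.0
[328 239  40  34] ctr [ 717. -243.   16.] size [95. 96. 17.] zmax 25.0
[355 249 157 135] ctr [ 798. -449.   16.] size [204. 301.  17.] zmax 25.0
[281 268  14  16] ctr [ 556. -244.   20.] size [32. 34. 23.] zmax 31.0
[256 284  15  17] ctr [ 487. -262.   19.] size [32. 33. 23.] zmax 31.0
[223 292  15  17] ctr [ 411. -255.   20.] size [32. 34. 21.] zmax 30.0
[255 323  31  48] ctr [ 438. -405.   48.] size [59. 57. 80.] zmax 88.0
```

move_arm:
  rows:
    - {"ry": -0.092}
    - {"ry": -0.092}
    - {"ry": -0.092}
    - {"tx": -2.7, "tz": -1.7}
    - {"tx": -2.7, "tz": -1.7}
    - {"tx": -2.7, "tz": -1.7}
    - {"tx": -2.7, "tz": -1.7}
    - {"tx": -2.7, "tz": -1.7}
    - {"tx": -2.7, "tz": -1.7}
    - {"tx": -2.7, "tz": -1.7}

```text
validation failed for argument at $.ro...
```

move_arm:
  rows:
    - {"tx": -2.7, "tz": -1.7}
    - {"tx": -2.7, "tz": -1.7}
    - {"tx": -2.7, "tz": -1.7}
    - {"tx": -2.7, "tz": -1.7}
    - {"tx": -2.7, "tz": -1.7}
    - {"tx": -2.7, "tz": -1.7}
    - {"tx": -2.7, "tz": -1.7}
    - {"tx": -2.7, "tz": -1.7}
    - {"tx": -2.7, "tz": -1.7}
    - {"tx": -2.7, "tz": -1.7}

```text
validation failed for argument at $.ro...
```

move_arm:
  rows:
    - {"tx": 0, "ty": 0, "tz": 0, "rx": 0, "ry": -0.092, "rz": 0, "grip": 100}
    - {"tx": 0, "ty": 0, "tz": 0, "rx": 0, "ry": -0.092, "rz": 0, "grip": 100}
    - {"tx": 0, "ty": 0, "tz": 0, "rx": 0, "ry": -0.092, "rz": 0, "grip": 100}
    - {"tx": -2.7, "ty": 0, "tz": -1.7, "rx": 0, "ry": 0, "rz": 0, "grip": 100}
    - {"tx": -2.7, "ty": 0, "tz": -1.7, "rx": 0, "ry": 0, "rz": 0, "grip": 100}

```text
t: 0.57
eef_pos: [203.8, 547.1, 205.9]
tcp_rot: [-1.571, 0.001, 1.574]
ft_force: [0.7, 0.2, -0.7]
opening: 1.001
```

move_arm:
  rows:
    - {"tx": -2.7, "ty": 0, "tz": -1.7, "rx": 0, "ry": 0, "rz": 0, "grip": 100}
    - {"tx": -2.7, "ty": 0, "tz": -1.7, "rx": 0, "ry": 0, "rz": 0, "grip": 100}
    - {"tx": -2.7, "ty": 0, "tz": -1.7, "rx": 0, "ry": 0, "rz": 0, "grip": 100}
    - {"tx": -2.7, "ty": 0, "tz": -1.7, "rx": 0, "ry": 0, "rz": 0, "grip": 100}
    - {"tx": -2.7, "ty": 0, "tz": -1.7, "rx": 0, "ry": 0, "rz": 0, "grip": 100}
    - {"tx": -2.7, "ty": 0, "tz": -1.7, "rx": 0, "ry": 0, "rz": 0, "grip": 100}
    - {"tx": -2.7, "ty": 0, "tz": -1.7, "rx": 0, "ry": 0, "rz": 0, "grip": 100}
    - {"tx": -2.7, "ty": 0, "tz": -1.7, "rx": 0, "ry": 0, "rz": 0, "grip": 100}
    - {"tx": 0, "ty": 0, "tz": 0, "rx": 0, "ry": 0, "rz": 0, "grip": 100}
    - {"tx": 0, "ty": 0, "tz": 0, "rx": 0, "ry": 0, "rz": 0, "grip": 100}

```text
t: 1.4
eef_pos: [340.9, 330.5, 206.6]
tcp_rot: [-1.571, -0.0, 1.568]
ft_force: [0.7, 1.5, -0.1]
opening: 0.999
```

```bash
python3 - <<'E'
from h import *
c,p,d=grab('wrist','w1'); print(env.state()['eef_pos'],proj(c,[508,249,4]))
E
```

```text
[340.42068477 331.24418803 206.57062702] [190.3928543  286.07485233]
```

View pics/w1.png

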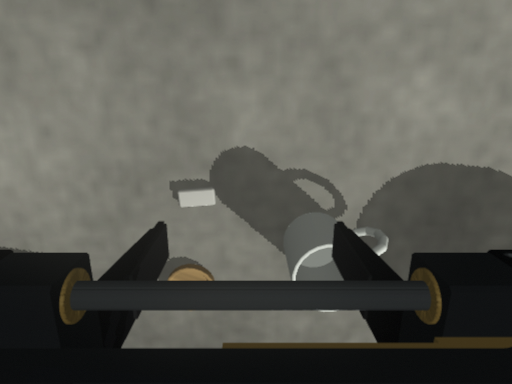

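Holder's near rim shows at about (191,275), and my estimate projects to (190,286), so they agree. Continuing to the dust cap.

move_arm:
  rows:
    - {"tx": -3, "ty": 0, "tz": -1.9, "rx": 0, "ry": 0, "rz": 0, "grip": 100}
    - {"tx": -3, "ty": 0, "tz": -1.9, "rx": 0, "ry": 0, "rz": 0, "grip": 100}
    - {"tx": -3, "ty": 0, "tz": -1.9, "rx": 0, "ry": 0, "rz": 0, "grip": 100}
    - {"tx": -3, "ty": 0, "tz": -1.9, "rx": 0, "ry": 0, "rz": 0, "grip": 100}
    - {"tx": -3, "ty": 0, "tz": -1.9, "rx": 0, "ry": 0, "rz": 0, "grip": 100}
    - {"tx": -3, "ty": 0, "tz": -1.9, "rx": 0, "ry": 0, "rz": 0, "grip": 100}
    - {"tx": -3, "ty": 0, "tz": -1.9, "rx": 0, "ry": 0, "rz": 0, "grip": 100}
    - {"tx": -3, "ty": 0, "tz": -1.9, "rx": 0, "ry": 0, "rz": 0, "grip": 100}
    - {"tx": -3, "ty": 0, "tz": -1.9, "rx": 0, "ry": 0, "rz": 0, "grip": 100}
    - {"tx": -3, "ty": 0, "tz": -1.9, "rx": 0, "ry": 0, "rz": 0, "grip": 100}

```text
t: 2.28
eef_pos: [531.1, 31.2, 206.4]
tcp_rot: [-1.571, -0.0, 1.573]
ft_force: [0.1, 0.1, -0.3]
opening: 1.001
```

move_arm:
  rows:
    - {"tx": 0, "ty": 0, "tz": 0, "rx": 0, "ry": 0, "rz": 0, "grip": 70}
    - {"tx": 0, "ty": 0, "tz": 0, "rx": 0, "ry": 0, "rz": 0, "grip": 70}
    - {"tx": 0, "ty": 0, "tz": 0, "rx": 0, "ry": 0, "rz": 0, "grip": 70}

```text
t: 2.53
eef_pos: [529.9, 32.6, 206.2]
tcp_rot: [-1.57, -0.0, 1.572]
ft_force: [0.3, 0.3, 0.6]
opening: 0.849
```

```bash
python3 - <<'E'
from h import *
c,p,d=grab('wrist','w2'); print(env.state()['eef_pos'],c['eye'],c['rotation'],proj(c,[530,32,69]))
P=cloud(c,d); print(d.min(), d.max())
m=(d>0)&(P[...,2]>40)&(P[...,2]<75)&(np.hypot(P[...,0]-530,P[...,1]-32)<35)
q=P[m]; print(len(q),q.min(0),q.max(0),(q.min(0)+q.max(0))/2)
from scipy.optimize import least_squares
for a,b in((60,66),(64,68)):
  pass
for z in range(40,76,4):
  k=q[(q[:,2]>z)&(q[:,2]<=z+4)]
  if len(k): print(z,len(k),k[:,:2].mean(0).round(1),np.ptp(k[:,:2],axis=0).round(1))
g=P[(d>0)&(np.hypot(P[...,0]-560,P[...,1]-32)<80)&(abs(P[...,2]-32)<6)]; print('lamp top z',np.median(g[:,2]))
E
```

```text
[529.80168858  32.86636588 206.3517703 ] [450.31167424  31.8596331  384.05466571] [-2.86075468e-01  1.34789495e-04  1.57187607e+00] [250.08608063 177.7052506 ]
0.0 469.15756
1238 [510.84949619  11.40172426  40.1149068 ] [550.36005574  50.43916218  70.26507348] [530.60477596  30.92044322  55.18999014]
40 23 [514.3  29.1] [11.  33.4]
44 19 [514.8  32.8] [11.6 35.1]
48 23 [513.4  30.8] [ 8.6 29.4]
52 21 [515.   30.8] [12.8 35.6]
56 27 [514.6  31.1] [12.3 36. ]
60 125 [523.8  31. ] [39.1 39. ]
64 569 [529.8  31.3] [37.  36.7]
68 431 [530.3  31.4] [29.2 28.3]
lamp top z 31.71317782316021
```

View pics/w2.png

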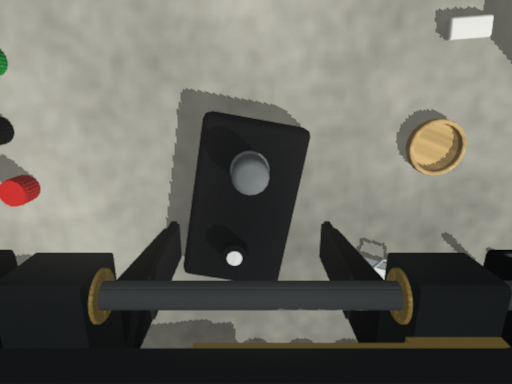

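move_arm:
  rows:
    - {"tx": -0.15, "ty": 3, "tz": -0.05, "rx": 0, "ry": 0, "rz": 0, "grip": 70}
    - {"tx": 0, "ty": 3, "tz": 0, "rx": 0, "ry": 0, "rz": 0, "grip": 70}
    - {"tx": 0, "ty": 3, "tz": 0, "rx": 0, "ry": 0, "rz": 0, "grip": 70}
    - {"tx": 0, "ty": 2, "tz": 0, "rx": 0, "ry": 0, "rz": 0, "grip": 70}
    - {"tx": 0, "ty": 1, "tz": 0, "rx": 0, "ry": 0, "rz": 0, "grip": 70}
    - {"tx": 0, "ty": 0.5, "tz": 0, "rx": 0, "ry": 0, "rz": 0, "grip": 70}
    - {"tx": 0, "ty": 0.5, "tz": 0, "rx": 0, "ry": 0, "rz": 0, "grip": 70}
    - {"tx": 0, "ty": 0.5, "tz": 0, "rx": 0, "ry": 0, "rz": 0, "grip": 70}
    - {"tx": 0, "ty": 0.4, "tz": 0, "rx": 0, "ry": 0, "rz": 0, "grip": 70}
    - {"tx": 0, "ty": 0, "tz": 0, "rx": 0, "ry": 0, "rz": 0, "grip": 70}

```text
t: 3.42
eef_pos: [530.8, 30.1, 67.5]
tcp_rot: [-1.571, -0.0, 1.571]
ft_force: [0.2, 1.0, -0.9]
opening: 0.699
```

```bash
python3 - <<'E'
from h import *
print({k:np.round(v,2) for k,v in env.state().items() if k in('eef_pos','tcp_rot','ft_force','opening')})
c,p,d=grab('side','s3'); a,b=proj(c,[530,31,60]).astype(int)
cv2.imwrite('pics/s3c.png',cv2.resize(p[b-50:b+50,a-60:a+60],None,fx=5,fy=5,interpolation=cv2.INTER_CUBIC))
c=np.load('pics/w2.npz'); P=cloud(c,c['d']);d=c['d']
m=(d>0)&(P[...,2]>8)&(P[...,2]<20)&(np.hypot(P[...,0]-508,P[...,1]-249)<45);q=P[m];print('holder',q.mean(0),(q.min(0)+q.max(0))/2,np.ptp(q,axis=0))
hsv=cv2.cvtColor(c['p'],cv2.COLOR_BGR2HSV); mm=cv2.inRange(hsv,(10,90,80),(30,255,255)); mm[:100]=0;mm[200:]=0;mm[:,:390]=0
cn=max(cv2.findContours(mm,0,2)[0],key=cv2.contourArea); e=cv2.fitEllipse(cn);print(e,onz(c,*e[0],12),onz(c,*e[0],6))
E
```

```text
{'eef_pos': array([530.84,  30.06,  67.51]), 'tcp_rot': array([-1.57, -0.  ,  1.57]), 'ft_force': array([ 0.16,  1.02, -0.88]), 'opening': np.float64(0.7)}
holder [507.38798856 248.34397978  11.05128818] [508.76685913 248.01345178  11.02669239] [65.47607627 66.1170845   6.00592026]
((436.0069580078125, 146.0968475341797), (53.16269302368164, 60.22267150878906), 59.768310546875) [506.54181208 246.75734675  12.        ] [507.44861654 250.22292964   6.        ]
```

View pics/s3c.png

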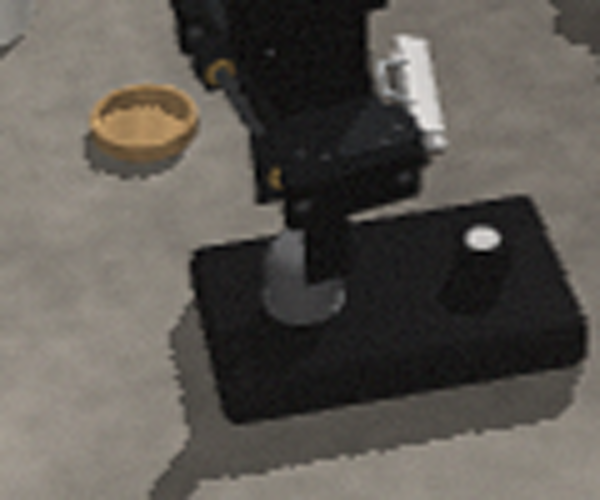

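move_arm:
  rows:
    - {"tx": 0.05, "ty": 0, "tz": 0, "rx": 0, "ry": 0, "rz": 0, "grip": 30}
    - {"tx": 0, "ty": 0, "tz": 0, "rx": 0, "ry": 0, "rz": 0, "grip": 30}
    - {"tx": 0, "ty": 0, "tz": 0, "rx": 0, "ry": 0, "rz": 0, "grip": 30}
    - {"tx": 0, "ty": 0, "tz": 0, "rx": 0, "ry": 0, "rz": 0, "grip": 30}
    - {"tx": 0, "ty": 0, "tz": 0, "rx": 0, "ry": 0, "rz": 0, "grip": 30}
    - {"tx": 0, "ty": 0, "tz": 0, "rx": 0, "ry": 0, "rz": 0, "grip": 30}

```text
t: 3.97
eef_pos: [530.8, 30.5, 67.6]
tcp_rot: [-1.571, -0.0, 1.571]
ft_force: [0.2, -0.5, -0.1]
opening: 0.338
```

```bash
python3 - <<'E'
from h import *
print(env.state()['opening'],env.state()['ft_force'])
L=[]
for n in('side','scene'):
    c,p,d=grab(n,n+'4'); a,b=proj(c,[530,31,60]).astype(int)
    L.append(cv2.resize(p[b-50:b+50,a-40:a+40],None,fx=5,fy=5,interpolation=cv2.INTER_CUBIC))
cv2.imwrite('pics/c4.png',np.hstack(L))
E
```

```text
0.3384088348280233 [ 0.23292511 -0.48861759 -0.0516869 ]
```

View pics/c4.png

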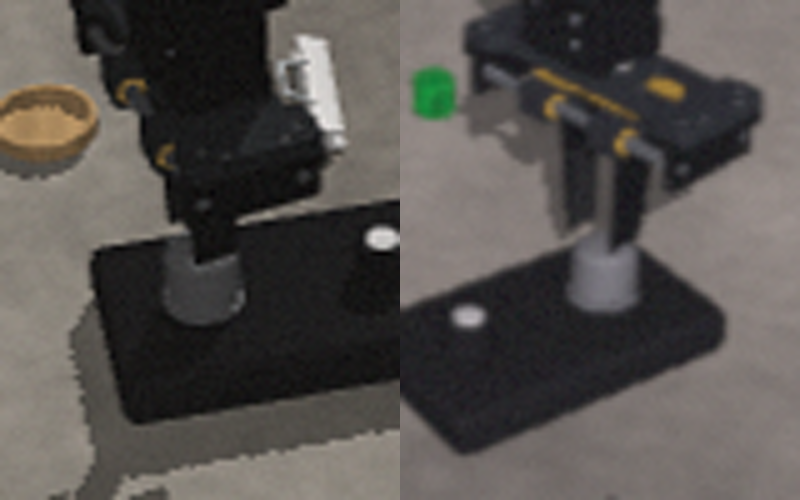

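The opening went to 32 mm, below the 40 mm diameter, so the pads slipped onto the dome. I'll reopen and remeasure.

move_arm:
  rows:
    - {"tx": 0, "ty": 0, "tz": 0, "rx": 0, "ry": 0, "rz": 0, "grip": 65}
    - {"tx": 0, "ty": 0, "tz": 0, "rx": 0, "ry": 0, "rz": 0, "grip": 65}
    - {"tx": 0, "ty": 0, "tz": 0, "rx": 0, "ry": 0, "rz": 0, "grip": 65}
    - {"tx": 0, "ty": 0, "tz": 0, "rx": 0, "ry": 0, "rz": 0, "grip": 65}

```text
t: 4.4
eef_pos: [530.8, 30.5, 67.5]
tcp_rot: [-1.571, -0.0, 1.571]
ft_force: [0.0, -0.9, 0.5]
opening: 0.537
```

```bash
python3 - <<'E'
from h import *
print(env.state()['opening'],env.state()['ft_force'])
L=[]
for n in('side','scene','wrist'):
    c,p,d=grab(n,n+'5'); a,b=proj(c,[530,31,60]).astype(int)
    P=cloud(c,d)
    if n!='wrist': L.append(cv2.resize(p[b-50:b+50,a-40:a+40],None,fx=5,fy=5,interpolation=cv2.INTER_CUBIC))
    m=(d>0)&(P[...,2]>40)&(np.hypot(P[...,0]-530,P[...,1]-31)<22)&(P[...,2]<80); q=P[m]
    if len(q): 
        print(n,len(q),np.percentile(q[:,2],[50,90,97,100]))
        for z in range(40,80,4):
            k=q[(q[:,2]>z)&(q[:,2]<=z+4)]
            if len(k): print(z,len(k),k[:,:2].mean(0).round(1),np.ptp(k[:,:2],axis=0).round(1))
cv2.imwrite('pics/c5.png',np.hstack(L))
E
```

```text
0.5368553604873746 [ 0.03057606 -0.93359814  0.47340715]
side 139 [59.08171179 67.60423853 68.76768171 71.23643179]
40 15 [521.1  18.5] [27.8 27.3]
44 15 [524.4  18.3] [33.9 16. ]
48 15 [524.4  18.7] [35.1 23.1]
52 15 [523.9  17.3] [33.3 22.8]
56 17 [521.1  19. ] [33.9 23.9]
60 19 [520.1  20.7] [28.5 30.7]
64 33 [520.5  33.8] [19.4 32. ]
68 10 [519.7  29.3] [14.4 24.2]
scene 137 [63.72189439 69.98608267 70.93092812 71.64155781]
40 9 [542.5  40.8] [28.3 23.6]
44 11 [541.4  41. ] [25.1 30.6]
48 9 [540.6  43.8] [27.8 23.6]
52 16 [543.7  38.9] [27.5 32.7]
56 13 [538.4  44.3] [24.5 30.8]
60 12 [541.8  41.2] [20.9 30.7]
64 27 [539.1  35.1] [32.9 35.7]
68 40 [533.3  33.2] [31.8 29. ]
wrist 3524 [67.14882817 68.80088658 69.25422398 70.87971366]
40 86 [513.7  30.9] [12.3 36. ]
44 96 [514.6  30.7] [17.9 38.2]
48 97 [514.4  31.9] [13.  36.2]
52 102 [513.9  31. ] [13.  36.6]
56 113 [514.5  30.7] [18.3 38.4]
60 331 [519.1  31.7] [36.5 39.5]
64 1591 [528.   31.2] [37.5 37.7]
68 1108 [530.4  31.7] [30.3 28.6]
```

View pics/c5.png

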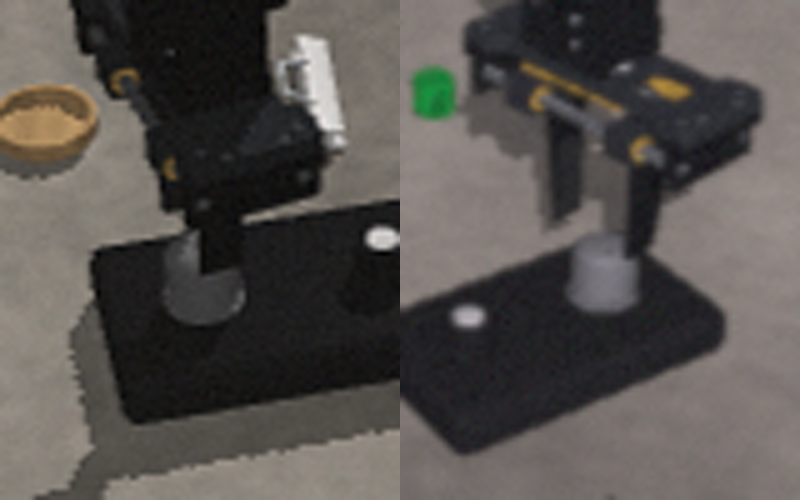

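View pics/wrist5.png

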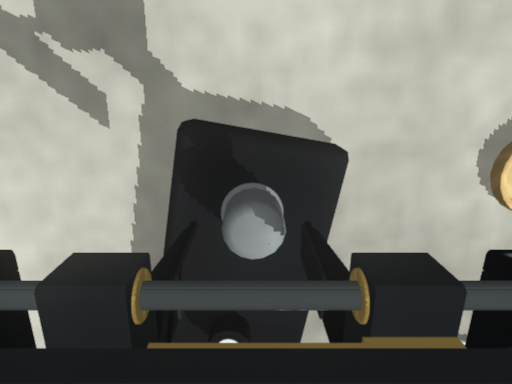

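```bash
python3 - <<'E'
from h import *
for t in ('side5','scene5','side4','scene4','s3'):
    c=np.load(f'pics/{t}.npz'); d=c['d'];P=cloud(c,d);p=c['p']
    dark=p.max(-1)<60
    m=(d>0)&dark&(abs(P[...,0]-530)<25)&(abs(P[...,1]-31)<50)&(P[...,2]>36)&(P[...,2]<110)
    q=P[m]; print(t)
    for z in range(36,100,6):
        k=q[(q[:,2]>z)&(q[:,2]<=z+6)]
        if len(k)>2: print(z,len(k),k.min(0).round(),k.max(0).round())
E
```

```text
side5
36 9 [510.  -4.  37.] [542.  30.  41.]
42 11 [509.  11.  42.] [543.  38.  48.]
48 13 [509.  12.  49.] [544.  34.  54.]
54 9 [509.  12.  54.] [543.  35.  60.]
60 8 [511.  13.  60.] [538.  49.  66.]
66 5 [516.  35.  66.] [521.  43.  69.]
72 10 [518.  -1.  75.] [540.  58.  78.]
78 21 [517.  -3.  78.] [540.  59.  83.]
84 22 [518.  -4.  84.] [539.  60.  90.]
90 18 [517.  -4.  91.] [539.  60.  94.]
96 13 [518.  -6.  96.] [539.   1. 102.]
scene5
72 4 [527.   1.  74.] [540.  60.  78.]
78 10 [523.   1.  80.] [543.  63.  84.]
84 16 [521.  -1.  84.] [544.  64.  90.]
90 20 [525.  -3.  90.] [546.  66.  96.]
96 20 [524.  -3.  96.] [544.  67. 102.]
side4
36 7 [510.  12.  37.] [539.  30.  42.]
42 14 [510.   7.  42.] [542.  39.  47.]
48 14 [509.  13.  49.] [544.  35.  54.]
54 14 [509.  13.  55.] [546.  36.  60.]
60 6 [509.  11.  60.] [536.  44.  66.]
66 15 [509.  23.  66.] [528.  44.  71.]
72 11 [519.   8.  73.] [540.  49.  78.]
78 15 [518.   8.  79.] [540.  48.  84.]
84 20 [517.   5.  84.] [540.  49.  90.]
90 19 [517.   4.  90.] [539.  54.  96.]
96 21 [517.   4.  96.] [540.  50. 102.]
scene4
78 13 [520.  14.  79.] [543.  50.  84.]
84 16 [522.  11.  84.] [543.  53.  90.]
90 20 [523.  12.  91.] [544.  54.  96.]
96 20 [522.  10.  97.] [544.  55. 101.]
s3
36 7 [510.  14.  37.] [544.  30.  42.]
42 10 [510.  10.  42.] [538.  37.  47.]
48 11 [509.  13.  48.] [542.  35.  54.]
54 4 [509.  13.  55.] [533.  35.  58.]
60 7 [510.  14.  60.] [522.  42.  64.]
72 12 [517.  -9.  75.] [539.  64.  78.]
78 17 [518. -10.  78.] [540.  70.  83.]
84 17 [517. -11.  85.] [539.  69.  90.]
90 16 [518. -14.  90.] [539.  66.  94.]
96 15 [518. -13.  96.] [539.  -8. 102.]
```

```bash
python3 - <<'E'
from h import *
s=env.state(); print(s['eef_pos'],env.calibration('wrist')['eye'])
for t in ('scene5','side5','wrist5','w2'):
    c=np.load(f'pics/{t}.npz'); d=c['d'];P=cloud(c,d);p=c['p']
    m=(d>0)&(abs(P[...,0]-530)<25)&(abs(P[...,1]-31)>22)&(abs(P[...,1]-31)<60)&(P[...,2]>38)
    q=P[m]; print(t,len(q))
    if len(q): print(np.histogram(q[:,2],np.arange(38,300,8)))
c=np.load('pics/scene5.npz');a=proj(c,[530,60,74]);b=proj(c,[530,60,48]);print(a,b)
u,v=a.astype(int); print(cloud(c,c['d'])[v-4:v+14:2,u].round(), c['p'][v-4:v+14:2,u])
E
```

```text
[530.81525471  30.50781878  67.52609668] [451.00646982  29.87159353 245.31602618]
scene5 1293
(array([ 0,  0,  0,  0,  7, 21, 24, 28, 28, 32, 33, 34, 25, 16,  9,  7, 13,
       42, 26, 48, 21, 24, 19, 23, 14,  1,  5, 34, 44, 21, 18, 28]), array([ 38,  46,  54,  62,  70,  78,  86,  94, 102, 110, 118, 126, 134,
       142, 150, 158, 166, 174, 182, 190, 198, 206, 214, 222, 230, 238,
       246, 254, 262, 270, 278, 286, 294]))
side5 1141
(array([  0,   0,   0,   0,  11,  28,  32,  14,  21,   5,   0,   0,   5,
         6,   1,   5,   6,   9,   1,  87,  62,  59,  56,  56,  57,  54,
       119,  90,  68,  28,  40,  13]), array([ 38,  46,  54,  62,  70,  78,  86,  94, 102, 110, 118, 126, 134,
       142, 150, 158, 166, 174, 182, 190, 198, 206, 214, 222, 230, 238,
       246, 254, 262, 270, 278, 286, 294]))
wrist5 21976
(array([   0,    0,    0,    0,   85,  281,  376,  443,  517,  542,  608,
        756,  410,  434,  514,  573, 1307, 5755, 4146, 5229,    0,    0,
          0,    0,    0,    0,    0,    0,    0,    0,    0,    0]), array([ 38,  46,  54,  62,  70,  78,  86,  94, 102, 110, 118, 126, 134,
       142, 150, 158, 166, 174, 182, 190, 198, 206, 214, 222, 230, 238,
       246, 254, 262, 270, 278, 286, 294]))
w2 17447
(array([  0,   0,   0,   0,   0,   0,   0,   0,   0,   0,   0,   0,   0,
         0,   0,   0,   0,   0,   0,   0,   0,  10, 323, 417, 501, 591,
       605, 646, 821, 654, 561, 713]), array([ 38,  46,  54,  62,  70,  78,  86,  94, 102, 110, 118, 126, 134,
       142, 150, 158, 166, 174, 182, 190, 198, 206, 214, 222, 230, 238,
       246, 254, 262, 270, 278, 286, 294]))
[276.34746128 190.47939141] [275.99488354 197.58341056]
[[538.  65.  96.]
 [537.  64.  88.]
 [529.  58.  74.]
 [491.  25.  33.]
 [498.  31.  32.]
 [509.  41.  35.]
 [513.  45.  31.]
 [523.  55.  33.]
 [530.  61.  32.]] [[34 31 33]
 [30 27 30]
 [34 30 29]
 [65 63 64]
 [70 68 68]
 [62 60 59]
 [67 62 63]
 [60 57 55]
 [36 35 36]]
```

All three cameras put the fingertips about 6.5 mm above the reported TCP height, not 19 mm below it. So the pads closed over air and the cap is untouched. From here I'll work from tip z = eef z + 6.5, which means descending another 25 mm.

move_arm:
  rows:
    - {"tx": 0.05, "ty": 0, "tz": 0, "rx": 0, "ry": 0, "rz": 0, "grip": 70}
    - {"tx": 0, "ty": 0, "tz": 0, "rx": 0, "ry": 0, "rz": 0, "grip": 70}
    - {"tx": 0, "ty": 0.5, "tz": 0, "rx": 0, "ry": 0, "rz": 0, "grip": 70}
    - {"tx": 0, "ty": 0.5, "tz": 0, "rx": 0, "ry": 0, "rz": 0, "grip": 70}
    - {"tx": 0, "ty": 0.5, "tz": 0, "rx": 0, "ry": 0, "rz": 0, "grip": 70}
    - {"tx": 0, "ty": 0.5, "tz": 0, "rx": 0, "ry": 0, "rz": 0, "grip": 70}
    - {"tx": 0, "ty": 0.5, "tz": 0, "rx": 0, "ry": 0, "rz": 0, "grip": 70}
    - {"tx": 0, "ty": 0, "tz": 0, "rx": 0, "ry": 0, "rz": 0, "grip": 70}

```text
t: 5.22
eef_pos: [530.3, 31.0, 41.3]
tcp_rot: [-1.569, -0.0, 1.571]
ft_force: [-0.2, 0.1, -0.4]
opening: 0.699
```

```bash
cat >> h.py <<'E'
def tips(c,d,x,y,zlo,zhi):
    P=cloud(c,d); m=(d>0)&(abs(P[...,0]-x)<14)&(abs(P[...,1]-y)>22)&(abs(P[...,1]-y)<55)&(P[...,2]>zlo)&(P[...,2]<zhi)
    q=P[m]; return None if len(q)<5 else (len(q),np.percentile(q[:,2],[0,2,5]).round(1),q.min(0).round(1),q.max(0).round(1))
E
python3 - <<'E'
from h import *
s=env.state();print(s['eef_pos'],s['opening'],s['ft_force'])
L=[]
for n in('side','scene','wrist'):
    c,p,d=grab(n,n+'6'); a,b=proj(c,[530,31,60]).astype(int)
    print(n,tips(c,d,530,31,38,110))
    if n!='wrist': L.append(cv2.resize(p[b-50:b+50,a-40:a+40],None,fx=5,fy=5,interpolation=cv2.INTER_CUBIC))
cv2.imwrite('pics/c6.png',np.hstack(L))
E
```

```text
[530.31298443  31.00350454  41.34370558] 0.6989239689498878 [-0.17059134  0.05263536 -0.39017332]
side (116, array([49.1, 49.9, 52. ]), array([516.7, -15.5,  49.1]), array([538.9,  71.8, 108.4]))
scene (201, array([50.2, 51.4, 53. ]), array([519.1, -13.1,  50.2]), array([543.8,  75.2, 108.9]))
wrist (3963, array([48.8, 52.1, 55.5]), array([518.5, -14.4,  48.8]), array([543.3,  74.6, 110. ]))
```

View pics/c6.png

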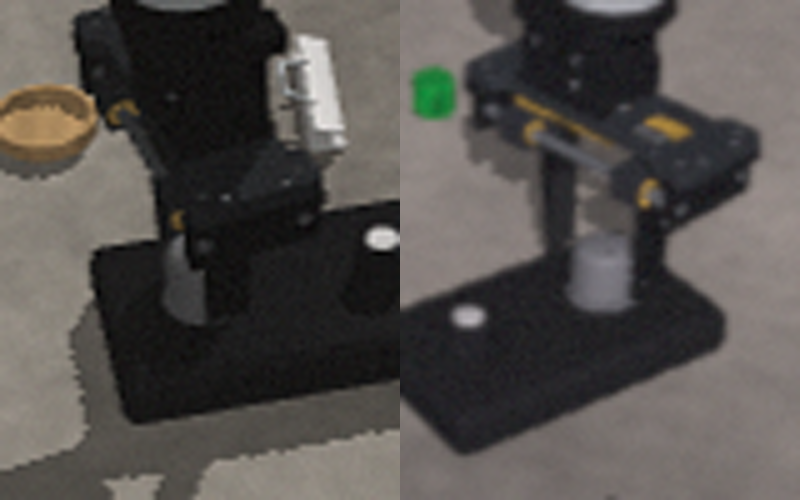

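move_arm:
  rows:
    - {"tx": 0.08, "ty": 0, "tz": 0, "rx": 0, "ry": 0, "rz": 0, "grip": 30}
    - {"tx": 0, "ty": 0, "tz": 0, "rx": 0, "ry": 0, "rz": 0, "grip": 30}
    - {"tx": 0, "ty": 0, "tz": 0, "rx": 0, "ry": 0, "rz": 0, "grip": 30}
    - {"tx": 0, "ty": 0, "tz": 0, "rx": 0, "ry": 0, "rz": 0, "grip": 30}
    - {"tx": 0, "ty": 0, "tz": 0, "rx": 0, "ry": 0, "rz": 0, "grip": 30}
    - {"tx": 0, "ty": 0, "tz": 0, "rx": 0, "ry": 0, "rz": 0, "grip": 30}
    - {"tx": 0, "ty": 0, "tz": 0, "rx": 0, "ry": 0, "rz": 0, "grip": 30}

```text
t: 5.95
eef_pos: [530.8, 31.8, 42.6]
tcp_rot: [-1.571, -0.0, 1.571]
ft_force: [0.1, 0.1, 2.4]
opening: 0.416
```

move_arm:
  rows:
    - {"tx": 0, "ty": -0.4, "tz": 0, "rx": 0, "ry": 0, "rz": 0, "grip": 30}
    - {"tx": 0, "ty": -0.8, "tz": 0, "rx": 0, "ry": 0, "rz": 0, "grip": 30}
    - {"tx": 0, "ty": -1.5, "tz": 0, "rx": 0, "ry": 0, "rz": 0, "grip": 30}
    - {"tx": 0, "ty": -2, "tz": 0, "rx": 0, "ry": 0, "rz": 0, "grip": 30}
    - {"tx": 0, "ty": -2, "tz": 0, "rx": 0, "ry": 0, "rz": 0, "grip": 30}
    - {"tx": 0, "ty": -0.3, "tz": 0, "rx": 0, "ry": 0, "rz": 0, "grip": 30}
    - {"tx": 0, "ty": 0, "tz": 0, "rx": 0, "ry": 0, "rz": 0, "grip": 30}

```text
t: 6.53
eef_pos: [531.4, 31.8, 114.0]
tcp_rot: [-1.574, 0.0, 1.571]
ft_force: [-0.7, -0.5, -0.2]
opening: 0.417
```

```bash
cat >> h.py <<'E'
def crops(tag,x,y,z,names=('side','scene'),h=50,w=40,k=5):
    L=[]; out={}
    for n in names:
        c,p,d=grab(n,n+tag); a,b=proj(c,[x,y,z]).astype(int); out[n]=(c,p,d)
        L.append(cv2.resize(p[b-h:b+h,a-w:a+w],None,fx=k,fy=k,interpolation=cv2.INTER_CUBIC))
    cv2.imwrite(f'pics/c{tag}.png',np.hstack(L)); return out
E
python3 - <<'E'
from h import *
s=env.state();print(s['eef_pos'],s['opening'],s['ft_force'])
o=crops('7',530,31,80)
for n,(c,p,d) in o.items():
    P=cloud(c,d); m=(d>0)&(np.hypot(P[...,0]-530,P[...,1]-31)<23)&(P[...,2]>64); q=P[m]; print(n,np.percentile(q[:,2],[0,2,5]),P[(d>0)&(np.hypot(P[...,0]-530,P[...,1]-31)<8)&(P[...,2]<64)&(P[...,2]>45)].round())
E
```

```text
[531.35715596  31.75719878 113.97660588] 0.4168824928875957 [-0.69259574 -0.48408973 -0.24496648]
side [105.20549779 108.36660492 108.93405031] [[525.  36.  57.]
 [528.  37.  56.]
 [530.  35.  57.]
 [533.  35.  56.]
 [534.  31.  59.]
 [523.  32.  58.]
 [525.  30.  59.]
 [528.  30.  57.]
 [530.  29.  58.]
 [533.  28.  58.]
 [535.  27.  58.]
 [522.  30.  56.]
 [526.  26.  58.]
 [529.  25.  58.]
 [531.  23.  59.]
 [535.  26.  55.]
 [526.  25.  55.]
 [531.  24.  54.]
 [534.  24.  53.]
 [523.  27.  52.]
 [528.  25.  51.]
 [531.  24.  51.]
 [535.  27.  47.]
 [534.  24.  46.]]
scene [106.9245605  109.66974851 114.21771167] [[531.  26.  60.]
 [528.  28.  60.]
 [527.  31.  60.]
 [536.  28.  59.]
 [536.  31.  61.]
 [533.  33.  60.]
 [530.  34.  60.]
 [527.  35.  59.]
 [536.  35.  59.]
 [533.  37.  59.]
 [530.  38.  58.]
 [536.  28.  52.]
 [536.  36.  56.]
 [533.  37.  55.]]
```

View pics/c7.png

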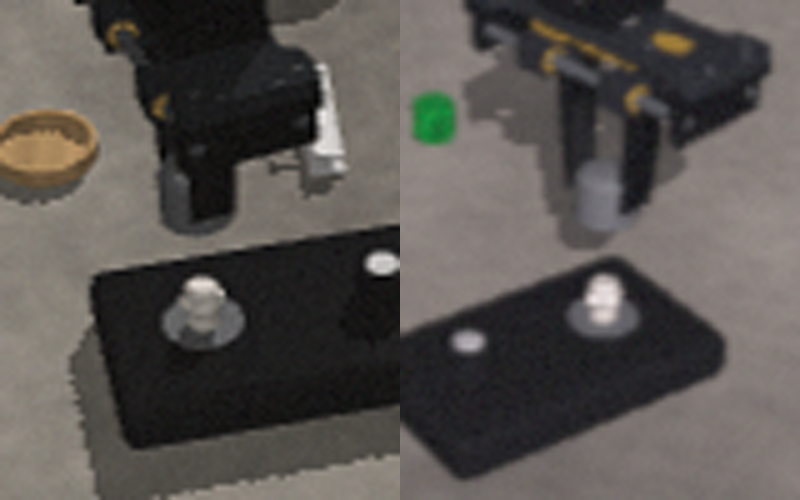

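Cap is lifted (39.6 mm opening) and the bare stem shows in both views. Moving over to the holder.

move_arm:
  rows:
    - {"tx": 2, "ty": 0, "tz": 0.3, "rx": 0, "ry": 0, "rz": 0, "grip": 30}
    - {"tx": 3, "ty": 0, "tz": 0.3, "rx": 0, "ry": 0, "rz": 0, "grip": 30}
    - {"tx": 3, "ty": 0, "tz": 0.3, "rx": 0, "ry": 0, "rz": 0, "grip": 30}
    - {"tx": 3, "ty": 0, "tz": 0.3, "rx": 0, "ry": 0, "rz": 0, "grip": 30}
    - {"tx": 3, "ty": 0, "tz": 0.3, "rx": 0, "ry": 0, "rz": 0, "grip": 30}
    - {"tx": 3, "ty": 0, "tz": 0.3, "rx": 0, "ry": 0, "rz": 0, "grip": 30}
    - {"tx": 3, "ty": 0, "tz": 0.3, "rx": 0, "ry": 0, "rz": 0, "grip": 30}
    - {"tx": 1.7, "ty": 1, "tz": 0.3, "rx": 0, "ry": 0, "rz": 0, "grip": 30}
    - {"tx": 0, "ty": 2, "tz": 0, "rx": 0, "ry": 0, "rz": 0, "grip": 30}
    - {"tx": 0, "ty": 2, "tz": 0, "rx": 0, "ry": 0, "rz": 0, "grip": 30}

```text
t: 7.47
eef_pos: [506.1, 250.0, 61.1]
tcp_rot: [-1.571, 0.0, 1.573]
ft_force: [0.1, -0.1, 0.2]
opening: 0.416
```

move_arm:
  rows:
    - {"tx": 0, "ty": 0, "tz": 0, "rx": 0, "ry": 0, "rz": 0, "grip": 30}
    - {"tx": 0, "ty": 0, "tz": 0, "rx": 0, "ry": 0, "rz": 0, "grip": 30}
    - {"tx": 0, "ty": 0, "tz": 0, "rx": 0, "ry": 0, "rz": 0, "grip": 30}

```text
t: 7.72
eef_pos: [506.9, 248.6, 62.7]
tcp_rot: [-1.57, 0.0, 1.571]
ft_force: [-0.1, 0.1, 0.4]
opening: 0.415
```

```bash
python3 - <<'E'
from h import *
s=env.state();print(s['eef_pos'],s['opening'],s['ft_force'])
o=crops('8',507.5,249,40)
for n,(c,p,d) in o.items():
    P=cloud(c,d); m=(d>0)&(np.hypot(P[...,0]-507,P[...,1]-249)<23)&(P[...,2]>25); q=P[m]; print(n,np.percentile(q[:,2],[0,2,5]),proj(c,[507.5,249,4]))
E
```

```text
[506.93857046 248.60077542  62.7320744 ] 0.4146348521473425 [-0.13196137  0.10839656  0.41100956]
side [55.2812364  56.30725484 57.53558944] [201.01718426 167.49011231]
scene [57.92478828 60.28704101 64.30836943] [329.05003601 234.13751126]
```

View pics/c8.png

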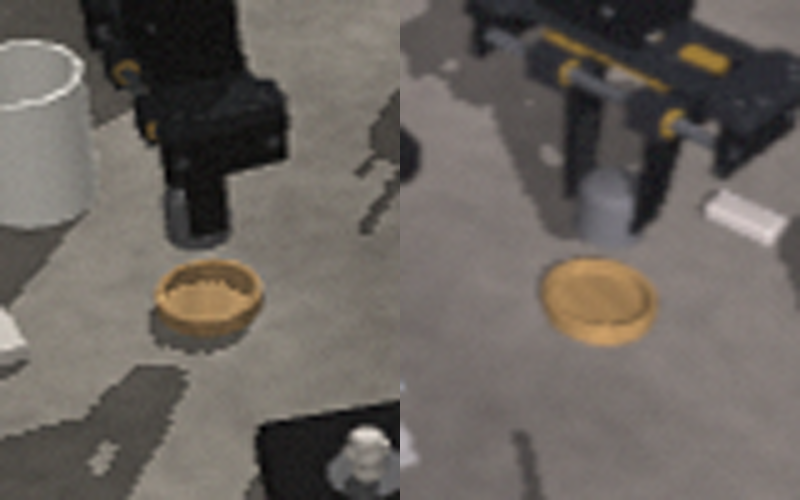

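move_arm:
  rows:
    - {"tx": 0.03, "ty": 1.5, "tz": -0.05, "rx": 0, "ry": 0, "rz": 0, "grip": 30}
    - {"tx": 0, "ty": 1.5, "tz": 0, "rx": 0, "ry": 0, "rz": 0, "grip": 30}
    - {"tx": 0, "ty": 1, "tz": 0, "rx": 0, "ry": 0, "rz": 0, "grip": 30}
    - {"tx": 0, "ty": 0.5, "tz": 0, "rx": 0, "ry": 0, "rz": 0, "grip": 30}
    - {"tx": 0, "ty": 0.2, "tz": 0, "rx": 0, "ry": 0, "rz": 0, "grip": 30}
    - {"tx": 0, "ty": 0, "tz": 0, "rx": 0, "ry": 0, "rz": 0, "grip": 30}
    - {"tx": 0, "ty": 0, "tz": 0, "rx": 0, "ry": 0, "rz": 0, "grip": 30}
    - {"tx": 0, "ty": 0, "tz": 0, "rx": 0, "ry": 0, "rz": 0, "grip": 30}

```text
t: 8.48
eef_pos: [507.6, 249.2, 16.2]
tcp_rot: [-1.572, -0.0, 1.571]
ft_force: [-0.7, -0.8, -0.5]
opening: 0.418
```

move_arm:
  rows:
    - {"tx": 0, "ty": 0.2, "tz": 0, "rx": 0, "ry": 0, "rz": 0, "grip": 30}
    - {"tx": 0, "ty": 0.1, "tz": 0, "rx": 0, "ry": 0, "rz": 0, "grip": 30}
    - {"tx": 0, "ty": 0, "tz": 0, "rx": 0, "ry": 0, "rz": 0, "grip": 30}
    - {"tx": 0, "ty": 0, "tz": 0, "rx": 0, "ry": 0, "rz": 0, "grip": 30}

```text
t: 8.82
eef_pos: [507.2, 249.1, 12.5]
tcp_rot: [-1.571, -0.0, 1.571]
ft_force: [0.5, 0.2, -0.7]
opening: 0.417
```

move_arm:
  rows:
    - {"tx": 0, "ty": 0.1, "tz": 0, "rx": 0, "ry": 0, "rz": 0, "grip": 30}
    - {"tx": 0, "ty": 0, "tz": 0, "rx": 0, "ry": 0, "rz": 0, "grip": 30}
    - {"tx": 0, "ty": 0, "tz": 0, "rx": 0, "ry": 0, "rz": 0, "grip": 30}

```text
t: 9.07
eef_pos: [507.2, 249.1, 11.5]
tcp_rot: [-1.571, -0.0, 1.571]
ft_force: [-0.1, -0.1, -0.2]
opening: 0.416
```

move_arm:
  rows:
    - {"tx": 0, "ty": 0.1, "tz": 0, "rx": 0, "ry": 0, "rz": 0, "grip": 30}
    - {"tx": 0, "ty": 0, "tz": 0, "rx": 0, "ry": 0, "rz": 0, "grip": 30}
    - {"tx": 0, "ty": 0, "tz": 0, "rx": 0, "ry": 0, "rz": 0, "grip": 30}

```text
t: 9.32
eef_pos: [507.3, 249.1, 10.5]
tcp_rot: [-1.571, -0.0, 1.571]
ft_force: [1.0, -0.1, -0.3]
opening: 0.412
```

```bash
python3 - <<'E'
from h import *
s=env.state();print(s['eef_pos'],s['opening'],s['ft_force'])
o=crops('9',507.5,249,20)
E
```

```text
[507.25613783 249.08063257  10.4753375 ] 0.41185334804926294 [ 1.0203736  -0.11195026 -0.34701615]
```

View pics/c9.png

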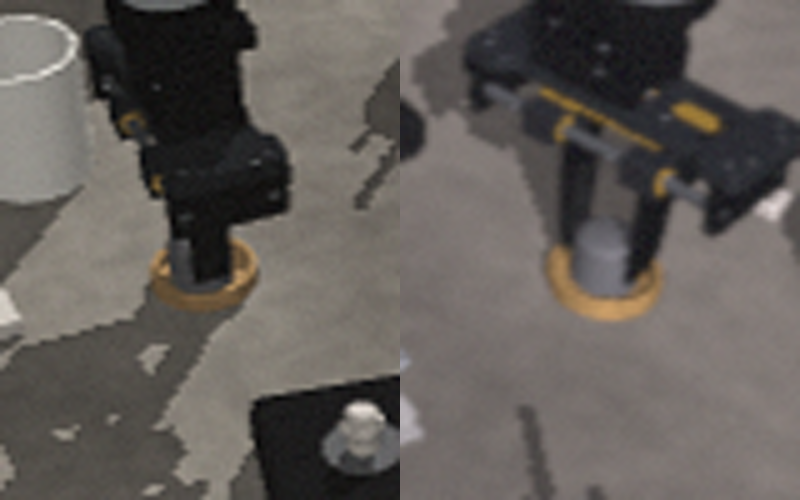

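move_arm:
  rows:
    - {"tx": 0, "ty": 0.05, "tz": 0, "rx": 0, "ry": 0, "rz": 0, "grip": 30}
    - {"tx": 0, "ty": 0.05, "tz": 0, "rx": 0, "ry": 0, "rz": 0, "grip": 30}
    - {"tx": 0, "ty": 0, "tz": 0, "rx": 0, "ry": 0, "rz": 0, "grip": 30}
    - {"tx": 0, "ty": 0, "tz": 0, "rx": 0, "ry": 0, "rz": 0, "grip": 30}

```text
t: 9.75
eef_pos: [507.3, 249.1, 9.7]
tcp_rot: [-1.571, -0.0, 1.571]
ft_force: [-0.2, -0.5, 0.9]
opening: 0.418
```

Cap stands inside the holder's ring in both views. Just feeling for the floor.

move_arm:
  rows:
    - {"tx": 0, "ty": 0.05, "tz": 0, "rx": 0, "ry": 0, "rz": 0, "grip": 30}
    - {"tx": 0, "ty": 0.05, "tz": 0, "rx": 0, "ry": 0, "rz": 0, "grip": 30}
    - {"tx": 0, "ty": 0, "tz": 0, "rx": 0, "ry": 0, "rz": 0, "grip": 30}
    - {"tx": 0, "ty": 0, "tz": 0, "rx": 0, "ry": 0, "rz": 0, "grip": 30}

```text
t: 10.08
eef_pos: [507.3, 249.1, 9.5]
tcp_rot: [-1.571, -0.0, 1.571]
ft_force: [-3.1, -2.6, 14.6]
opening: 0.417
```

move_arm:
  rows:
    - {"tx": 0, "ty": -0.08, "tz": 0, "rx": 0, "ry": 0, "rz": 0, "grip": 30}
    - {"tx": 0, "ty": 0, "tz": 0, "rx": 0, "ry": 0, "rz": 0, "grip": 58}
    - {"tx": 0, "ty": 0, "tz": 0, "rx": 0, "ry": 0, "rz": 0, "grip": 58}
    - {"tx": 0, "ty": 0, "tz": 0, "rx": 0, "ry": 0, "rz": 0, "grip": 58}
    - {"tx": 0, "ty": 0, "tz": 0, "rx": 0, "ry": 0, "rz": 0, "grip": 58}
    - {"tx": 0, "ty": 0, "tz": 0, "rx": 0, "ry": 0, "rz": 0, "grip": 58}

```text
t: 10.58
eef_pos: [507.2, 249.1, 9.2]
tcp_rot: [-1.571, 0.0, 1.571]
ft_force: [0.2, 0.1, -0.0]
opening: 0.576
```

move_arm:
  rows:
    - {"tx": 0, "ty": -0.5, "tz": 0, "rx": 0, "ry": 0, "rz": 0, "grip": 58}
    - {"tx": 0, "ty": -1.5, "tz": 0, "rx": 0, "ry": 0, "rz": 0, "grip": 58}
    - {"tx": 0, "ty": -3, "tz": 0, "rx": 0, "ry": 0, "rz": 0, "grip": 58}
    - {"tx": 0, "ty": -4, "tz": 0, "rx": 0, "ry": 0, "rz": 0, "grip": 58}
    - {"tx": 0, "ty": -4, "tz": 0, "rx": 0, "ry": 0, "rz": 0, "grip": 58}
    - {"tx": 0, "ty": -2, "tz": 0, "rx": 0, "ry": 0, "rz": 0, "grip": 58}

```text
t: 11.08
eef_pos: [508.1, 249.5, 164.0]
tcp_rot: [-1.575, -0.002, 1.571]
ft_force: [-0.0, 0.5, -0.3]
opening: 0.581
```

```bash
python3 - <<'E'
from h import *
s=env.state();print(s['eef_pos'],s['opening'],s['ft_force'])
o=crops('10',507.5,249,20)
for n,(c,p,d) in o.items():
    P=cloud(c,d); m=(d>0)&(np.hypot(P[...,0]-507,P[...,1]-249)<23)&(P[...,2]>24)&(P[...,2]<60); q=P[m]; print(n,q.mean(0),(q.max(0)+q.min(0))/2,q[:,2].max())
E
```

```text
[508.14801492 249.4610074  164.02921074] 0.5805114941560333 [-0.0104586   0.45751232 -0.28778865]
side [504.30195362 243.57296869  32.08884709] [504.88859774 247.87745476  31.8205475 ] 39.63275668592496
scene [513.33568424 251.39710239  33.32168988] [508.59869203 248.44184859  31.56107751] 38.85043065326772
```

View pics/c10.png

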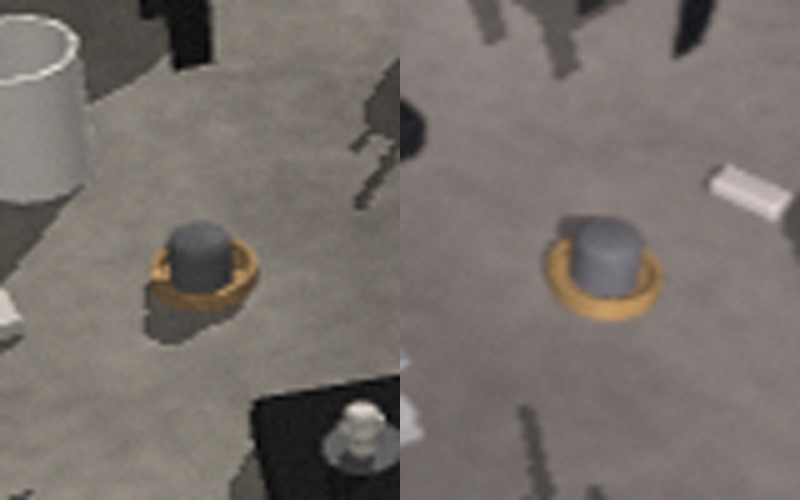

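Dust cap stands upright in the holder, its top at about 36–39 mm as expected. Next: over the stem for a look, then on to the black cap.

move_arm:
  rows:
    - {"tx": -2, "ty": -0.5, "tz": -0.3, "rx": 0, "ry": 0, "rz": 0, "grip": 65}
    - {"tx": -3, "ty": -0.5, "tz": -0.3, "rx": 0, "ry": 0, "rz": 0, "grip": 65}
    - {"tx": -3, "ty": -0.5, "tz": -0.3, "rx": 0, "ry": 0, "rz": 0, "grip": 65}
    - {"tx": -3, "ty": -0.5, "tz": -0.3, "rx": 0, "ry": 0, "rz": 0, "grip": 65}
    - {"tx": -3, "ty": -0.5, "tz": -0.3, "rx": 0, "ry": 0, "rz": 0, "grip": 65}
    - {"tx": -3, "ty": -0.5, "tz": -0.3, "rx": 0, "ry": 0, "rz": 0, "grip": 65}
    - {"tx": -3, "ty": -0.5, "tz": -0.3, "rx": 0, "ry": 0, "rz": 0, "grip": 65}
    - {"tx": -1.8, "ty": 0, "tz": -0.1, "rx": 0, "ry": 0, "rz": 0, "grip": 65}
    - {"tx": 0, "ty": 0, "tz": 0, "rx": 0, "ry": 0, "rz": 0, "grip": 65}
    - {"tx": 0, "ty": 0, "tz": 0, "rx": 0, "ry": 0, "rz": 0, "grip": 65}

```text
t: 12.02
eef_pos: [529.0, 30.5, 193.6]
tcp_rot: [-1.57, -0.0, 1.569]
ft_force: [-0.3, -0.4, 1.1]
opening: 0.652
```

```bash
python3 - <<'E'
from h import *
c,p,d=grab('wrist','w11'); s=env.state();print(s['eef_pos'],s['tcp_rot'],s['opening'])
P=cloud(c,d); m=(d>0)&(P[...,2]>55)&(P[...,2]<66)&(np.hypot(P[...,0]-530,P[...,1]-31)<16); q=P[m]; print(len(q),q.mean(0),(q.max(0)+q.min(0))/2,np.ptp(q,axis=0), np.median(q[:,2]))
g=cv2.cvtColor(p,cv2.COLOR_BGR2GRAY); a,b=proj(c,[530,31,59]); print(a,b)
r=g[int(b)-30:int(b)+30,int(a)-30:int(a)+30]; print(r.max())
cv2.imwrite('pics/w11c.png',cv2.resize(p[int(b)-50:int(b)+50,int(a)-60:int(a)+60],None,fx=6,fy=6))
E
```

```text
[528.90390396  31.28503482 193.66155711] [-1.56957309e+00 -3.40536260e-04  1.57020795e+00] 0.6509141341446391
234 [529.96816675  30.56319284  58.15236303] [530.11785538  30.33607812  57.73926735] [16.61791767 17.15705782  5.44601739] 58.29693154501456
251.16917029620876 179.3475708613603
246
```

View pics/w11c.png

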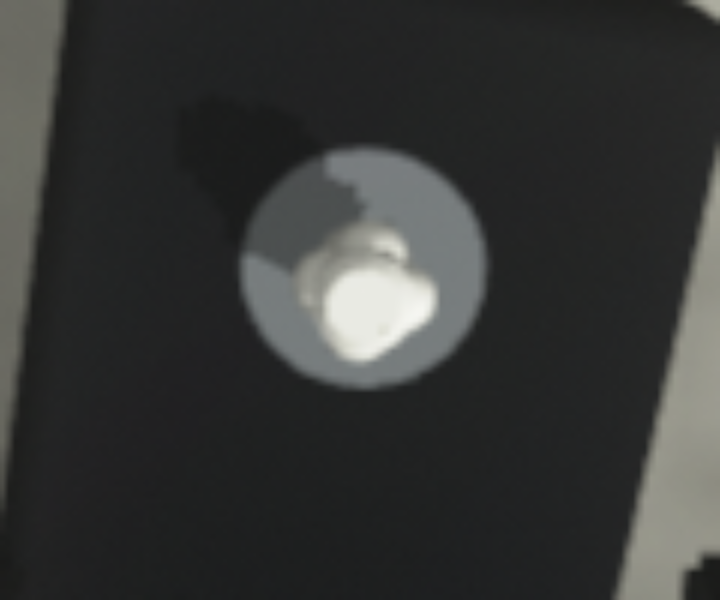

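Stem is at about (530.0, 30.6), top z 58.3. On to the black cap.

move_arm:
  rows:
    - {"tx": -2, "ty": 0, "tz": 0.4, "rx": 0, "ry": 0, "rz": 0, "grip": 65}
    - {"tx": -3.2, "ty": 0, "tz": 0.4, "rx": 0, "ry": 0, "rz": 0, "grip": 65}
    - {"tx": -3.2, "ty": 0, "tz": 0.4, "rx": 0, "ry": 0, "rz": 0, "grip": 65}
    - {"tx": -3.2, "ty": 0, "tz": 0.4, "rx": 0, "ry": 0, "rz": 0, "grip": 65}
    - {"tx": -3.2, "ty": 0, "tz": 0.4, "rx": 0, "ry": 0, "rz": 0, "grip": 65}
    - {"tx": -3.2, "ty": 0, "tz": 0.4, "rx": 0, "ry": 0, "rz": 0, "grip": 65}
    - {"tx": -3.2, "ty": 0, "tz": 0.4, "rx": 0, "ry": 0, "rz": 0, "grip": 65}
    - {"tx": -3.2, "ty": 0, "tz": 0.4, "rx": 0, "ry": 0, "rz": 0, "grip": 65}
    - {"tx": -3.2, "ty": 0, "tz": 0.4, "rx": 0, "ry": 0, "rz": 0, "grip": 65}
    - {"tx": -1.7, "ty": 0, "tz": 0.4, "rx": 0, "ry": 0, "rz": 0, "grip": 65}

```text
t: 12.9
eef_pos: [489.5, -263.5, 193.8]
tcp_rot: [-1.571, -0.0, 1.571]
ft_force: [0.0, -0.5, -0.9]
opening: 0.646
```

move_arm:
  rows:
    - {"tx": 0, "ty": 0, "tz": 0, "rx": 0, "ry": 0, "rz": 0, "grip": 65}
    - {"tx": 0, "ty": 0, "tz": 0, "rx": 0, "ry": 0, "rz": 0, "grip": 65}

```text
t: 13.07
eef_pos: [489.4, -261.2, 193.7]
tcp_rot: [-1.57, -0.001, 1.571]
ft_force: [1.6, -0.4, 0.1]
opening: 0.65
```

```bash
python3 - <<'E'
from h import *
c,p,d=grab('wrist','w12'); s=env.state();print(s['eef_pos'],s['tcp_rot'],s['opening'])
P=cloud(c,d); m=(d>0)&(P[...,2]>24)&(P[...,2]<34)&(np.hypot(P[...,0]-488,P[...,1]+262)<24); q=P[m]; print(len(q),q.mean(0),(q.max(0)+q.min(0))/2,np.ptp(q,axis=0), np.median(q[:,2]))
g=P[(d>0)&(abs(P[...,0]-488)<40)&(abs(P[...,1]+310)<20)]; print('counter',np.median(g[:,2]))
(u,v),r=cv2.minEnclosingCircle(np.argwhere(m)[:,::-1].astype(np.float32)); print(u,v,r,onz(c,u,v,28))
c0=np.load('pics/w11.npz'); print('flange',onz(c0,251.7,173.5,33))
E
```

```text
[ 489.5594828  -260.60579608  193.84104956] [-1.57009638e+00 -9.52732019e-04  1.57155815e+00] 0.6448125540900109
644 [ 489.41188643 -262.41216476   27.68286493] [ 489.57977026 -262.38799698   27.04291722] [31.28150873 29.67095018  5.80356203] 27.695146527076844
counter 300.66556179627645
249.48924255371094 170.73655700683594 14.775379180908203 [ 488.86903394 -262.39247124   28.        ]
flange [530.20783866  31.65731948  33.        ]
```

View pics/w12.png

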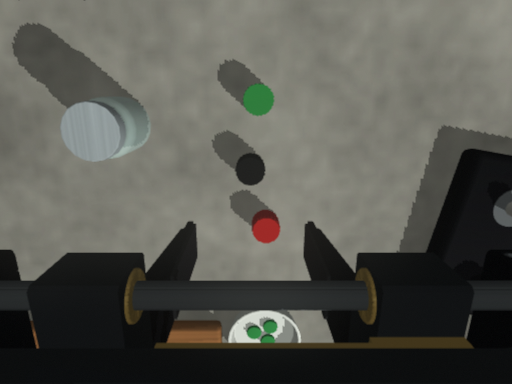

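Black cap at (250,169) in the wrist view, centre (489.3, -262.4), top 27.7 mm. The path down is clear, with the jar about 20 mm beyond the body's edge. Descending.

move_arm:
  rows:
    - {"tx": -0.15, "ty": 3, "tz": 0, "rx": 0, "ry": 0, "rz": 0, "grip": 65}
    - {"tx": 0, "ty": 4, "tz": 0, "rx": 0, "ry": 0, "rz": 0, "grip": 65}
    - {"tx": 0, "ty": 4, "tz": 0, "rx": 0, "ry": 0, "rz": 0, "grip": 65}
    - {"tx": 0, "ty": 3, "tz": 0, "rx": 0, "ry": 0, "rz": 0, "grip": 65}
    - {"tx": 0, "ty": 2, "tz": 0, "rx": 0, "ry": 0, "rz": 0, "grip": 65}
    - {"tx": 0, "ty": 1.5, "tz": 0, "rx": 0, "ry": 0, "rz": 0, "grip": 65}
    - {"tx": 0, "ty": 0.7, "tz": 0, "rx": 0, "ry": 0, "rz": 0, "grip": 65}
    - {"tx": 0, "ty": 0, "tz": 0, "rx": 0, "ry": 0, "rz": 0, "grip": 65}
    - {"tx": 0, "ty": 0, "tz": 0, "rx": 0, "ry": 0, "rz": 0, "grip": 65}

```text
t: 13.87
eef_pos: [489.9, -262.6, 12.7]
tcp_rot: [-1.571, -0.0, 1.572]
ft_force: [0.5, 0.2, 0.1]
opening: 0.648
```

```bash
python3 - <<'E'
from h import *
s=env.state();print(s['eef_pos'],s['opening'],s['ft_force'])
o=crops('13',489,-262,20)
for n,(c,p,d) in o.items(): print(n,tips(c,d,489,-262,5,60))
E
```

```text
[ 489.85686865 -262.59749883   12.73575229] 0.648440974255551 [0.52077616 0.1802115  0.12377042]
side (44, array([17.8, 18.6, 20.3]), array([ 476. , -299.6,   17.8]), array([ 500. , -224.2,   56.7]))
scene (98, array([ 5.8, 22. , 24.5]), array([ 478.8, -302.9,    5.8]), array([ 502.8, -220.2,   60. ]))
```

View pics/c13.png

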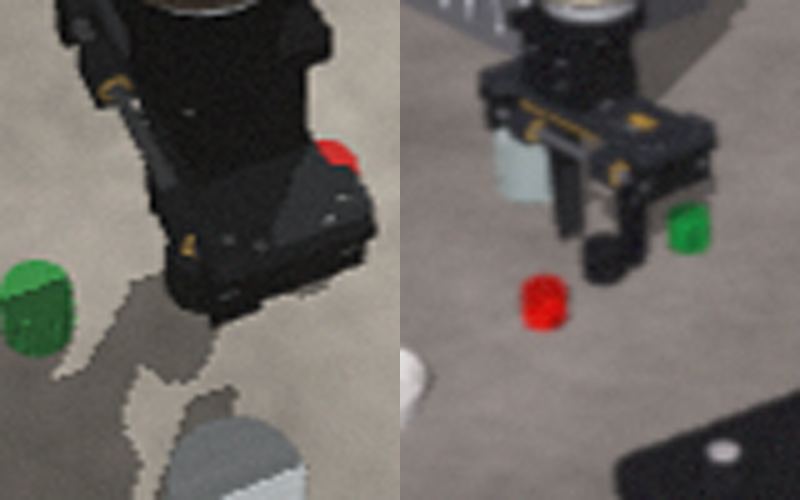

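move_arm:
  rows:
    - {"tx": 0, "ty": 0.6, "tz": 0, "rx": 0, "ry": 0, "rz": 0, "grip": 65}
    - {"tx": 0, "ty": 0.5, "tz": 0, "rx": 0, "ry": 0, "rz": 0, "grip": 65}
    - {"tx": 0, "ty": 0.3, "tz": 0, "rx": 0, "ry": 0, "rz": 0, "grip": 65}
    - {"tx": 0, "ty": 0, "tz": 0, "rx": 0, "ry": 0, "rz": 0, "grip": 65}
    - {"tx": 0, "ty": 0, "tz": 0, "rx": 0, "ry": 0, "rz": 0, "grip": 65}

```text
t: 14.38
eef_pos: [489.3, -263.4, -1.9]
tcp_rot: [-1.571, -0.0, 1.571]
ft_force: [0.5, 0.1, -0.1]
opening: 0.649
```

```bash
python3 - <<'E'
from h import *
s=env.state();print(s['eef_pos'],s['opening'],s['ft_force'])
o=crops('14',489,-262,20,names=('side','scene'))
for n,(c,p,d) in o.items(): print(n,tips(c,d,489,-262,2.5,60))
E
```

```text
[ 489.2664034  -263.41468371   -1.8941796 ] 0.6486626989230938 [ 0.50982746  0.07638743 -0.07162878]
side (44, array([2.5, 2.9, 3.1]), array([ 475.4, -309.9,    2.5]), array([ 501.9, -224.3,   58.5]))
scene (144, array([2.5, 3.7, 9.3]), array([ 476.2, -313.6,    2.5]), array([ 502.8, -220.1,   59.9]))
```

View pics/c14.png

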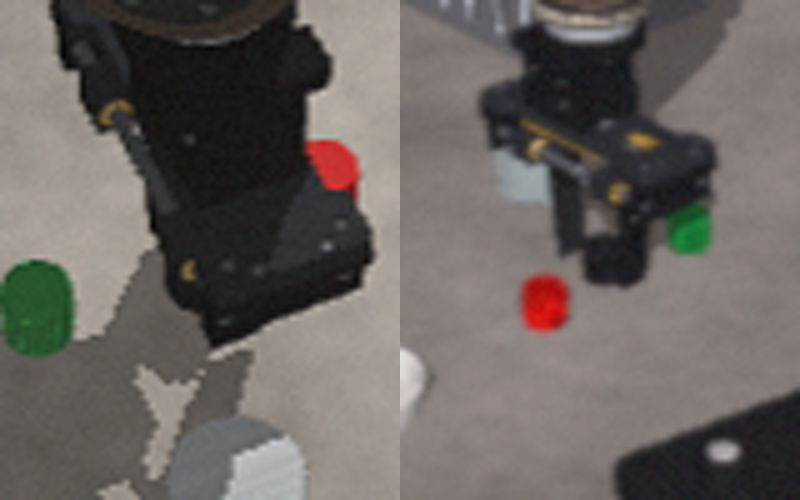

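move_arm:
  rows:
    - {"tx": 0.1, "ty": 0, "tz": 0, "rx": 0, "ry": 0, "rz": 0, "grip": 20}
    - {"tx": 0, "ty": 0, "tz": 0, "rx": 0, "ry": 0, "rz": 0, "grip": 20}
    - {"tx": 0, "ty": 0, "tz": 0, "rx": 0, "ry": 0, "rz": 0, "grip": 20}
    - {"tx": 0, "ty": 0, "tz": 0, "rx": 0, "ry": 0, "rz": 0, "grip": 20}
    - {"tx": 0, "ty": 0, "tz": 0, "rx": 0, "ry": 0, "rz": 0, "grip": 20}
    - {"tx": 0, "ty": 0, "tz": 0, "rx": 0, "ry": 0, "rz": 0, "grip": 20}
    - {"tx": 0, "ty": 0, "tz": 0, "rx": 0, "ry": 0, "rz": 0, "grip": 20}
    - {"tx": 0, "ty": 0, "tz": 0, "rx": 0, "ry": 0, "rz": 0, "grip": 20}

```text
t: 15.15
eef_pos: [489.4, -262.4, -1.6]
tcp_rot: [-1.571, -0.0, 1.571]
ft_force: [-0.0, 0.2, 1.5]
opening: 0.331
```

move_arm:
  rows:
    - {"tx": 0, "ty": -0.5, "tz": 0, "rx": 0, "ry": 0, "rz": 0, "grip": 20}
    - {"tx": 0, "ty": -1.5, "tz": 0, "rx": 0, "ry": 0, "rz": 0, "grip": 20}
    - {"tx": 0, "ty": -2.5, "tz": 0, "rx": 0, "ry": 0, "rz": 0, "grip": 20}
    - {"tx": 0, "ty": -3, "tz": 0, "rx": 0, "ry": 0, "rz": 0, "grip": 20}
    - {"tx": 0, "ty": -3, "tz": 0, "rx": 0, "ry": 0, "rz": 0, "grip": 20}
    - {"tx": 0, "ty": -2, "tz": 0, "rx": 0, "ry": 0, "rz": 0, "grip": 20}
    - {"tx": 0, "ty": 0, "tz": 0, "rx": 0, "ry": 0, "rz": 0, "grip": 20}
    - {"tx": 0, "ty": 0, "tz": 0, "rx": 0, "ry": 0, "rz": 0, "grip": 20}

```text
t: 15.82
eef_pos: [489.6, -262.6, 124.3]
tcp_rot: [-1.573, 0.001, 1.571]
ft_force: [0.6, -0.0, -1.3]
opening: 0.336
```

move_arm:
  rows:
    - {"tx": 1.5, "ty": 0, "tz": -0.4, "rx": 0, "ry": 0, "rz": 0, "grip": 20}
    - {"tx": 3.2, "ty": 0, "tz": -0.4, "rx": 0, "ry": 0, "rz": 0, "grip": 20}
    - {"tx": 3.2, "ty": 0, "tz": -0.4, "rx": 0, "ry": 0, "rz": 0, "grip": 20}
    - {"tx": 3.2, "ty": 0, "tz": -0.4, "rx": 0, "ry": 0, "rz": 0, "grip": 20}
    - {"tx": 3.2, "ty": 0, "tz": -0.4, "rx": 0, "ry": 0, "rz": 0, "grip": 20}
    - {"tx": 3.2, "ty": 0, "tz": -0.4, "rx": 0, "ry": 0, "rz": 0, "grip": 20}
    - {"tx": 3.2, "ty": 0, "tz": -0.4, "rx": 0, "ry": 0, "rz": 0, "grip": 20}
    - {"tx": 3.2, "ty": 0, "tz": -0.4, "rx": 0, "ry": 0, "rz": 0, "grip": 20}
    - {"tx": 3.2, "ty": 0, "tz": -0.4, "rx": 0, "ry": 0, "rz": 0, "grip": 20}
    - {"tx": 2.2, "ty": 0, "tz": -0.4, "rx": 0, "ry": 0, "rz": 0, "grip": 20}

```text
t: 16.65
eef_pos: [528.4, 33.0, 122.0]
tcp_rot: [-1.568, -0.0, 1.572]
ft_force: [-0.5, -0.7, 0.3]
opening: 0.332
```

move_arm:
  rows:
    - {"tx": 0, "ty": 0, "tz": 0, "rx": 0, "ry": 0, "rz": 0, "grip": 20}
    - {"tx": 0, "ty": 0, "tz": 0, "rx": 0, "ry": 0, "rz": 0, "grip": 20}
    - {"tx": 0, "ty": 0, "tz": 0, "rx": 0, "ry": 0, "rz": 0, "grip": 20}

```text
t: 16.9
eef_pos: [528.8, 30.3, 122.4]
tcp_rot: [-1.569, -0.0, 1.571]
ft_force: [-0.2, 0.5, -0.2]
opening: 0.338
```

```bash
python3 - <<'E'
from h import *
s=env.state();print(s['eef_pos'],s['tcp_rot'],s['opening'],s['ft_force'])
z=s['eef_pos'][2]
o=crops('15',530,31,90)
for n,(c,p,d) in o.items():
    P=cloud(c,d); m=(d>0)&(np.hypot(P[...,0]-530,P[...,1]-31)<22)&(P[...,2]>75)&(P[...,2]<z+30); q=P[m]; print(n,np.percentile(q[:,2],[0,2,5]),q.min(0),q.max(0))
E
```

```text
[528.79762217  30.30568001 122.3994472 ] [-1.56912500e+00 -5.34669600e-05  1.57130241e+00] 0.33772908599201196 [-0.20557374  0.52030054 -0.16633145]
side [123.36586993 123.86376828 124.35284237] [510.65819029   9.4451188  123.36586993] [537.88958282  48.64171331 152.03503462]
scene [125.0022079  125.05760571 127.37991633] [517.10842319   9.49403471 125.0022079 ] [548.05708649  52.57954546 152.04131215]
```

View pics/c15.png

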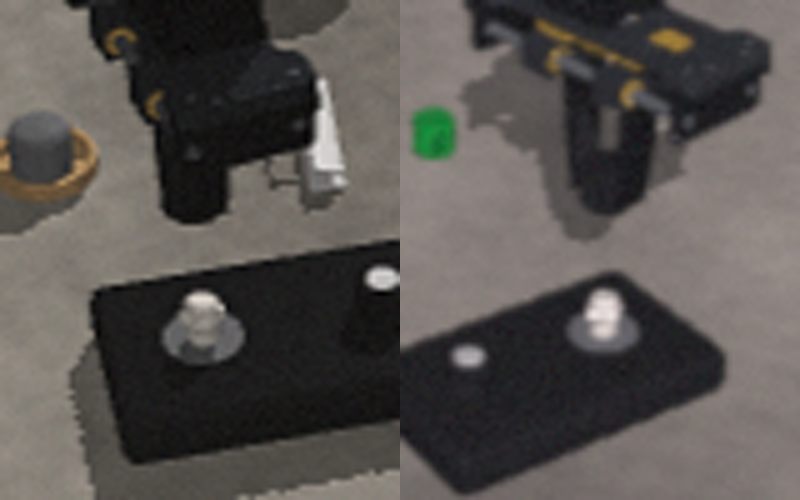

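move_arm:
  rows:
    - {"tx": 0.07, "ty": 1.5, "tz": -0.12, "rx": 0, "ry": 0, "rz": 0, "grip": 20}
    - {"tx": 0, "ty": 2, "tz": 0, "rx": 0, "ry": 0, "rz": 0, "grip": 20}
    - {"tx": 0, "ty": 1.5, "tz": 0, "rx": 0, "ry": 0, "rz": 0, "grip": 20}
    - {"tx": 0, "ty": 0.8, "tz": 0, "rx": 0, "ry": 0, "rz": 0, "grip": 20}
    - {"tx": 0, "ty": 0, "tz": 0, "rx": 0, "ry": 0, "rz": 0, "grip": 20}
    - {"tx": 0, "ty": 0, "tz": 0, "rx": 0, "ry": 0, "rz": 0, "grip": 20}
    - {"tx": 0, "ty": 0, "tz": 0, "rx": 0, "ry": 0, "rz": 0, "grip": 20}

```text
t: 17.58
eef_pos: [530.9, 30.9, 66.0]
tcp_rot: [-1.572, -0.0, 1.571]
ft_force: [0.7, -0.0, -0.4]
opening: 0.338
```

```bash
python3 - <<'E'
from h import *
s=env.state();print(s['eef_pos'],s['tcp_rot'],s['opening'],s['ft_force'])
o=crops('16',530,31,65,h=30,w=24,k=8)
for n,(c,p,d) in o.items():
  print(n,proj(c,[530,31,66]),proj(c,[530,31,59]))
E
```

```text
[530.91732889  30.94649728  66.04789478] [-1.57182024e+00 -2.30072360e-05  1.57051755e+00] 0.33775628705323 [ 0.67702355 -0.01873667 -0.35703843]
side [232.47271931 192.24471084] [232.59736701 194.2430434 ]
scene [269.29508238 188.87604345] [269.22285948 190.77678396]
```

View pics/c16.png

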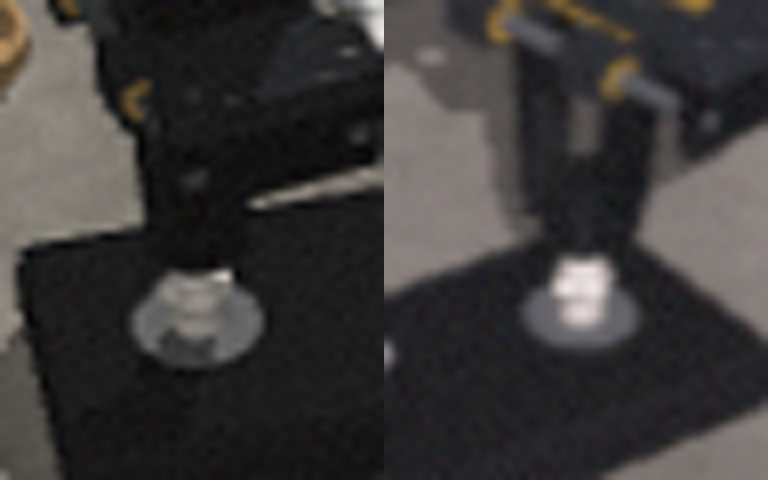

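Cap is centred over the stem in both views. Lowering it in small steps while watching the force.

move_arm:
  rows:
    - {"tx": 0, "ty": 0.4, "tz": 0.03, "rx": 0, "ry": 0, "rz": 0, "grip": 20}
    - {"tx": 0, "ty": 0.3, "tz": 0, "rx": 0, "ry": 0, "rz": 0, "grip": 20}
    - {"tx": 0, "ty": 0.3, "tz": 0, "rx": 0, "ry": 0, "rz": 0, "grip": 20}
    - {"tx": 0, "ty": 0, "tz": 0, "rx": 0, "ry": 0, "rz": 0, "grip": 20}
    - {"tx": 0, "ty": 0, "tz": 0, "rx": 0, "ry": 0, "rz": 0, "grip": 20}

```text
t: 18.1
eef_pos: [530.1, 31.3, 55.1]
tcp_rot: [-1.57, -0.0, 1.571]
ft_force: [0.2, 0.6, -0.4]
opening: 0.334
```

move_arm:
  rows:
    - {"tx": 0, "ty": 0.2, "tz": 0, "rx": 0, "ry": 0, "rz": 0, "grip": 20}
    - {"tx": 0, "ty": 0, "tz": 0, "rx": 0, "ry": 0, "rz": 0, "grip": 20}
    - {"tx": 0, "ty": 0, "tz": 0, "rx": 0, "ry": 0, "rz": 0, "grip": 20}

```text
t: 18.35
eef_pos: [530.2, 31.3, 53.3]
tcp_rot: [-1.571, -0.0, 1.571]
ft_force: [0.2, 0.5, 0.3]
opening: 0.336
```

move_arm:
  rows:
    - {"tx": 0, "ty": 0.2, "tz": 0, "rx": 0, "ry": 0, "rz": 0, "grip": 20}
    - {"tx": 0, "ty": 0, "tz": 0, "rx": 0, "ry": 0, "rz": 0, "grip": 20}
    - {"tx": 0, "ty": 0, "tz": 0, "rx": 0, "ry": 0, "rz": 0, "grip": 20}

```text
t: 18.6
eef_pos: [530.2, 31.3, 51.2]
tcp_rot: [-1.571, -0.0, 1.571]
ft_force: [1.1, -0.6, -0.3]
opening: 0.333
```

move_arm:
  rows:
    - {"tx": 0, "ty": 0.2, "tz": 0, "rx": 0, "ry": 0, "rz": 0, "grip": 20}
    - {"tx": 0, "ty": 0, "tz": 0, "rx": 0, "ry": 0, "rz": 0, "grip": 20}
    - {"tx": 0, "ty": 0, "tz": 0, "rx": 0, "ry": 0, "rz": 0, "grip": 20}

```text
t: 18.85
eef_pos: [530.3, 31.3, 49.4]
tcp_rot: [-1.571, -0.0, 1.571]
ft_force: [-0.4, 0.9, 0.9]
opening: 0.337
```

move_arm:
  rows:
    - {"tx": 0, "ty": 0.15, "tz": 0, "rx": 0, "ry": 0, "rz": 0, "grip": 20}
    - {"tx": 0, "ty": 0, "tz": 0, "rx": 0, "ry": 0, "rz": 0, "grip": 20}
    - {"tx": 0, "ty": 0, "tz": 0, "rx": 0, "ry": 0, "rz": 0, "grip": 20}

```text
t: 19.1
eef_pos: [530.3, 31.3, 47.9]
tcp_rot: [-1.571, -0.0, 1.571]
ft_force: [-0.5, 1.6, 2.4]
opening: 0.334
```

move_arm:
  rows:
    - {"tx": 0, "ty": 0.15, "tz": 0, "rx": 0, "ry": 0, "rz": 0, "grip": 20}
    - {"tx": 0, "ty": 0, "tz": 0, "rx": 0, "ry": 0, "rz": 0, "grip": 20}
    - {"tx": 0, "ty": 0, "tz": 0, "rx": 0, "ry": 0, "rz": 0, "grip": 20}

```text
t: 19.35
eef_pos: [530.3, 31.3, 46.4]
tcp_rot: [-1.571, -0.0, 1.571]
ft_force: [0.9, 1.1, 4.1]
opening: 0.336
```

move_arm:
  rows:
    - {"tx": 0, "ty": 0.15, "tz": 0, "rx": 0, "ry": 0, "rz": 0, "grip": 20}
    - {"tx": 0, "ty": 0, "tz": 0, "rx": 0, "ry": 0, "rz": 0, "grip": 20}
    - {"tx": 0, "ty": 0, "tz": 0, "rx": 0, "ry": 0, "rz": 0, "grip": 20}

```text
t: 19.6
eef_pos: [530.4, 31.3, 45.0]
tcp_rot: [-1.571, -0.0, 1.571]
ft_force: [-0.1, 1.6, 5.4]
opening: 0.337
```

move_arm:
  rows:
    - {"tx": 0, "ty": 0.15, "tz": 0, "rx": 0, "ry": 0, "rz": 0, "grip": 20}
    - {"tx": 0, "ty": 0, "tz": 0, "rx": 0, "ry": 0, "rz": 0, "grip": 20}
    - {"tx": 0, "ty": 0, "tz": 0, "rx": 0, "ry": 0, "rz": 0, "grip": 20}

```text
t: 19.85
eef_pos: [530.5, 31.3, 43.5]
tcp_rot: [-1.572, -0.0, 1.571]
ft_force: [0.6, 1.5, 4.9]
opening: 0.332
```

move_arm:
  rows:
    - {"tx": 0, "ty": 0.15, "tz": 0, "rx": 0, "ry": 0, "rz": 0, "grip": 20}
    - {"tx": 0, "ty": 0, "tz": 0, "rx": 0, "ry": 0, "rz": 0, "grip": 20}
    - {"tx": 0, "ty": 0, "tz": 0, "rx": 0, "ry": 0, "rz": 0, "grip": 20}

```text
t: 20.1
eef_pos: [530.2, 31.2, 41.8]
tcp_rot: [-1.571, -0.0, 1.571]
ft_force: [0.3, 0.5, 3.3]
opening: 0.339
```

move_arm:
  rows:
    - {"tx": 0, "ty": 0.15, "tz": 0, "rx": 0, "ry": 0, "rz": 0, "grip": 20}
    - {"tx": 0, "ty": 0, "tz": 0, "rx": 0, "ry": 0, "rz": 0, "grip": 20}
    - {"tx": 0, "ty": 0, "tz": 0, "rx": 0, "ry": 0, "rz": 0, "grip": 20}

```text
t: 20.35
eef_pos: [529.7, 31.4, 39.6]
tcp_rot: [-1.569, -0.0, 1.571]
ft_force: [1.0, 1.2, -8.1]
opening: 0.333
```

move_arm:
  rows:
    - {"tx": 0, "ty": 0.15, "tz": 0, "rx": 0, "ry": 0, "rz": 0, "grip": 20}
    - {"tx": 0, "ty": 0, "tz": 0, "rx": 0, "ry": 0, "rz": 0, "grip": 20}
    - {"tx": 0, "ty": 0, "tz": 0, "rx": 0, "ry": 0, "rz": 0, "grip": 20}

```text
t: 20.6
eef_pos: [530.0, 31.3, 38.6]
tcp_rot: [-1.57, -0.0, 1.571]
ft_force: [0.5, 0.5, -3.3]
opening: 0.338
```

move_arm:
  rows:
    - {"tx": 0, "ty": 0.15, "tz": 0, "rx": 0, "ry": 0, "rz": 0, "grip": 20}
    - {"tx": 0, "ty": 0, "tz": 0, "rx": 0, "ry": 0, "rz": 0, "grip": 20}
    - {"tx": 0, "ty": 0, "tz": 0, "rx": 0, "ry": 0, "rz": 0, "grip": 20}

```text
t: 20.85
eef_pos: [530.3, 31.2, 37.4]
tcp_rot: [-1.571, 0.0, 1.571]
ft_force: [0.2, -0.0, -0.4]
opening: 0.334
```

Force rose, then reversed to −8 N as the noses drew the cap on: that was the click. At eef z = 37.4 the mouth is at 39 mm, the home position with the stem up. Now pressing fully down.

move_arm:
  rows:
    - {"tx": 0, "ty": 0.2, "tz": 0, "rx": 0, "ry": 0, "rz": 0, "grip": 20}
    - {"tx": 0, "ty": 0, "tz": 0, "rx": 0, "ry": 0, "rz": 0, "grip": 20}
    - {"tx": 0, "ty": 0, "tz": 0, "rx": 0, "ry": 0, "rz": 0, "grip": 20}

```text
t: 21.1
eef_pos: [530.3, 31.2, 35.5]
tcp_rot: [-1.571, -0.0, 1.571]
ft_force: [-0.3, -0.1, 3.0]
opening: 0.336
```

move_arm:
  rows:
    - {"tx": 0, "ty": 0.15, "tz": 0, "rx": 0, "ry": 0, "rz": 0, "grip": 20}
    - {"tx": 0, "ty": 0, "tz": 0, "rx": 0, "ry": 0, "rz": 0, "grip": 20}
    - {"tx": 0, "ty": 0, "tz": 0, "rx": 0, "ry": 0, "rz": 0, "grip": 20}

```text
t: 21.35
eef_pos: [530.3, 31.2, 33.9]
tcp_rot: [-1.571, -0.0, 1.571]
ft_force: [-1.8, -1.4, 3.3]
opening: 0.336
```

move_arm:
  rows:
    - {"tx": 0, "ty": 0.1, "tz": 0, "rx": 0, "ry": 0, "rz": 0, "grip": 20}
    - {"tx": 0, "ty": 0, "tz": 0, "rx": 0, "ry": 0, "rz": 0, "grip": 20}
    - {"tx": 0, "ty": 0, "tz": 0, "rx": 0, "ry": 0, "rz": 0, "grip": 20}

```text
t: 21.6
eef_pos: [530.4, 31.3, 33.2]
tcp_rot: [-1.571, 0.0, 1.571]
ft_force: [-1.1, -0.9, 8.5]
opening: 0.34
```

move_arm:
  rows:
    - {"tx": 0, "ty": 0.05, "tz": 0, "rx": 0, "ry": 0, "rz": 0, "grip": 20}
    - {"tx": 0, "ty": 0, "tz": 0, "rx": 0, "ry": 0, "rz": 0, "grip": 20}
    - {"tx": 0, "ty": 0, "tz": 0, "rx": 0, "ry": 0, "rz": 0, "grip": 20}
    - {"tx": 0, "ty": 0, "tz": 0, "rx": 0, "ry": 0, "rz": 0, "grip": 20}

```text
t: 21.93
eef_pos: [530.5, 31.2, 33.1]
tcp_rot: [-1.572, 0.0, 1.571]
ft_force: [-2.2, -1.0, 14.2]
opening: 0.336
```

move_arm:
  rows:
    - {"tx": 0, "ty": 0.02, "tz": 0, "rx": 0, "ry": 0, "rz": 0, "grip": 20}
    - {"tx": 0, "ty": 0, "tz": 0, "rx": 0, "ry": 0, "rz": 0, "grip": 20}
    - {"tx": 0, "ty": 0, "tz": 0, "rx": 0, "ry": 0, "rz": 0, "grip": 20}
    - {"tx": 0, "ty": 0, "tz": 0, "rx": 0, "ry": 0, "rz": 0, "grip": 20}
    - {"tx": 0, "ty": 0, "tz": 0, "rx": 0, "ry": 0, "rz": 0, "grip": 20}
    - {"tx": 0, "ty": 0, "tz": 0, "rx": 0, "ry": 0, "rz": 0, "grip": 20}
    - {"tx": 0, "ty": 0, "tz": 0, "rx": 0, "ry": 0, "rz": 0, "grip": 20}
    - {"tx": 0, "ty": 0, "tz": 0, "rx": 0, "ry": 0, "rz": 0, "grip": 20}

```text
t: 22.6
eef_pos: [530.5, 31.2, 33.1]
tcp_rot: [-1.572, 0.0, 1.571]
ft_force: [-3.2, -1.2, 17.6]
opening: 0.335
```

```bash
python3 - <<'E'
from h import *
o=crops('17',530,31,50,h=30,w=24,k=8)
c,p,d=grab('wrist','w17');P=cloud(c,d)
m=(d>0)&(np.hypot(P[...,0]-530,P[...,1]-31)<10)&(P[...,2]<90);q=P[m]; print('captop',len(q),q.mean(0),np.median(q[:,2]))
c,p,d=grab('side','side18');P=cloud(c,d)
m=(d>0)&(np.hypot(P[...,0]-507,P[...,1]-249)<23)&(P[...,2]>24)&(P[...,2]<60);q=P[m];print('dust top',q[:,2].max(),len(q))
s=env.state();print(s['t'],s['eef_pos'],s['opening'],s['ft_force'])
E
```

```text
captop 1081 [529.82375238  31.0415589   62.50793903] 62.52312480405993
dust top 38.1408880437516 99
22.8 [530.457902    31.227263    33.07060708] 0.3342775878209207 [-2.91067116 -0.69124761 16.60969703]
```

View pics/c17.png

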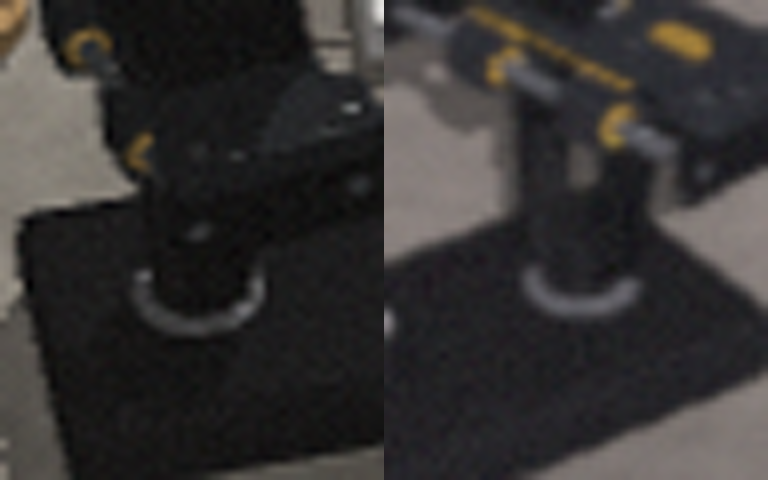

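View pics/side18.png

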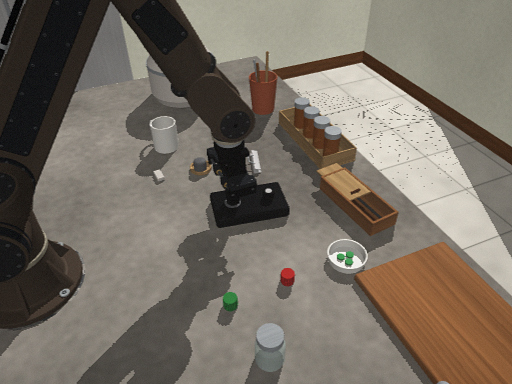

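View pics/w17.png

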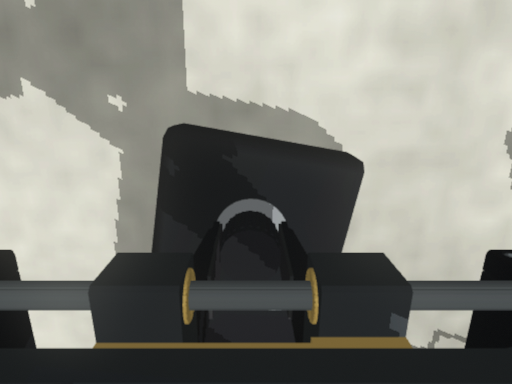

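Cap top measures 62.5 mm, against 63 mm expected for home and fully down, and the push is a steady 17 N at the hard stop. The dust cap stands in the holder and the bystanders haven't moved. Handing in.

```bash
python3 - <<'E'
from h import *
print(env.job_done())
E
```

```text
the job is handed in; nothing more can be done
None
```

The dust cap is off the switch and standing mouth down in the wooden holder, released. The black button cap is clicked onto the stem, and I handed in at about 22.8 s with the arm still holding it fully down.

**Last checks**
- **Button cap:** its top measured 62.5 mm, against 63 mm expected for home and fully pressed.
- **Click:** the upward force rose to about 5 N, then reversed to −8 N as the noses pulled the cap on. The 5 N peak is below the roughly 10 N stated. First contact also came about 3 mm lower than the stated rest position.
- **Holding push:** a steady 17 N or so against the stop, with no sign of the cap slipping in the jaws.
- **Dust cap:** upright in the holder, top at 38 mm in the last reading (36 mm expected).
- **Bystanders:** all looked unmoved in the last side view.

**What disagreed:** the reported TCP height didn't match the stated tool frame. The cameras put the fingertips 5–8 mm above the reported TCP, not 19 mm below it. Because of this my first grasp closed on air above the dust cap and touched nothing. I used the measured offset from then on.

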